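Fetch the filter cap from behind the glass and the bottle

TASK

Finish the filter change: stand the new cartridge, neck up, in the open filter housing and set the twist cap squarely on it, plug in the mouth and flange lying on the rim (I will tighten it myself). The cap is behind the glass tumbler and the steel bottle, so before you touch it stand both of them upright on the drying mat, and only once the cap is on put each back upright in the middle of the coaster it came from, setting the glass down gently. Leave the scraper where it lies.

Things in the scene. Friction and masses are not known exactly. Their poses are not given: they have to be found in the camera images.
- tumbler: Clear drinking glass, straight and slim, 62 mm across the rim, 56 mm at the foot, 120 mm tall, 3 mm wall, open at the top, 220 g. Starts upright on one of the two coasters. Origin: centre of its underside, z up.
- bottle: Brushed-steel drinking bottle, 62 mm diameter up to 112 mm high, then a cone narrowing to a ribbed black screw cap of 40 mm diameter that runs from 132 to 165 mm, the top of the bottle; about 300 g. Starts upright on the other coaster. Origin: centre of its underside, z up.
- cap: Black twist cap of the housing, right way up beyond tumbler and bottle, 140 g. From below: tapered round plug (82 to 90 mm diameter, 10 mm high), flange of 116 mm diameter from 10 to 22 mm, upright grip bar from 22 to 46 mm, 14 mm thick along the cap's x, 92 mm long along its y. Origin: centre of the plug's underside, z up; seated, it is 120 mm above the housing's origin, at any turn about z.
- cartridge: New filter cartridge, standing on the worktop near the housing: pleated white cylinder with grey end discs, 68 mm diameter and 78 mm high, and on top of it a grey neck of 24 mm diameter from 78 to 103 mm; 160 g. Origin: centre of its underside, z up (towards the neck).
- housing: White plastic filter housing, a round open canister fixed to the worktop, empty: 112 mm outer (116 over the threads) and 100 mm inner diameter, rim 130 mm high, inner floor 12 mm high, foot disc 124 mm across, two hose stubs low on its +x side. Origin: centre of its underside. The neck of a cartridge standing in it ends 15 mm below the rim.
- drying_mat: Grey ribbed drying mat, flat, fixed, 260 mm along its x axis by 150 mm along its y axis, 5.6 mm thick over its low ribs (things rest at about 5 mm). The side area where the tumbler and the bottle wait. Origin: centre of its underside. It lies on the left or on the right of the worktop, the housing on the other side.
- coaster_round: Round cork coaster, 90 mm diameter, 6 mm thick, fixed. Either the tumbler or the bottle starts on it. Origin: centre of its underside.
- coaster_square: Square cork coaster, 88 mm a side, 6 mm thick, fixed, about 120 mm from the round one. Origin: centre of its underside.
- scraper: Black silicone scraper lying flat, about 235 mm long along its x axis (blade to +x, 54 mm wide), 15 mm high, between the robot and the coasters. Not part of the job. Origin: on the worktop, near its middle.

How it is judged:
By the outcome, as a careful person would: the job done as asked, in the order asked, and still so for the second after the job is handed in, with the robot touching nothing.
It also fails if it takes over 144 s, if anything falls off the work surface, if the arm or the gripper's body presses on something with over 40 N, if the wrist force passes 120 N, or if a joint passes its speed limit or range.

ROBOT

A 6-joint arm with a two-finger parallel gripper is mounted at the origin on the work surface. World frame = base frame: x ahead of the robot, y to its left, z up, the work surface at z = 0. Lengths are in m, angles in rad, forces in N, time in s.
With the tool pointing down it reaches from about 0.35 to 1 m from the base axis. Payload 7.1 kg.
Tool frame: the origin (TCP) lies at the very end of the fingers, on their centre line; the grasp point (between the pads) lies 19 mm behind it; z points along the fingers, y is the direction in which the jaws open and shut (so a half turn about z gives the same grasp; the last joint's range is limited). The gripper opens to 85 mm and grips with 20 to 120 N. Pads are 22 mm wide; open, the fingers measure 114 mm over their backs; the gripper's body (76 mm by 85 mm) begins 54 mm behind the grasp point. The pads swing forward as they close: fully open they stand 13 mm farther back than shut.
Start: joints at [-1.359, 0.423, 1.63, -0, 1.089, -0.019], TCP at [0.143, -0.608, 0.231] pointing down, gripper open.
Joint ranges: [-3, 3], [-0.9, 2.11], [0.09, 2.58], [-1.31, 4.45], [0.11, 2.69], [-2.54, 2.54]. Speed limits (rad/s): [2.39, 2.39, 3.01, 3.14, 3.14, 3.14].

INTERFACE

Orientations are given as a 3x3 rotation matrix whose columns are the frame's x, y, z axes.
In Python, from cell import status, camera, camera_params, workorder gives the robot as it stands.
- The arm moves only by the tool apply_moves, never from a script. Its argument "series" is a list of rows, each an object of numbers: "claw": the finger opening in cm, from 0 to 8.54; "dx", "dy", "dz": the shift along the world's x, y, z in cm; "turn": the turn about the world's z in rad. A call has 1 to 20 rows; each row shifts and turns the commanded pose from where the row before left it; what a row does not reach is not made up. A row lasts 1/12 s, in which the tool goes at most 41.7 mm and 7.16 degrees, less where a joint would pass 70% of its speed; a pose out of reach is approached as far as the arm can. A call is refused whole if a number of a shift passes 4.17 or a number of a turn 0.125, either way. A call with a gripper value outside its range is refused whole. The fingers move at their own pace and stop on an object; "grip_force" is the grip in N (left out, the last holds). Time passes only in rows, so rows that do not move let the fingers close. It gives the time, the measured TCP pose, the force and the opening at its end, in the units of the state.
- status.state(): the state, without advancing time (a new reading comes with each control period).
- camera(name): name is "scene" or "side" or "wrist"; returns the picture (420x560x3 uint8, red, green, blue); there is no depth.
- camera_params(name): a dict with "fx", "fy", "cx", "cy" (pixels), "k1" (the pictures are not rectified: a ray, as slopes to the right and down, at radius r is drawn at 1 + k1 r^2 times it, then the intrinsics apply), "eye" and "orientation" of the camera in the world. Camera axes: x right, y up, looking along -z (the intrinsics and any distortion apply to the point x, -y, -z); pixel columns grow to the right and rows downward; lengths in m; the calibration is good to about 2 mm. A picture is of the moment at which its call begins: read the wrist's pose just before it. camera_params takes no time and is no camera call; for the wrist camera it gives the pose at the moment of the call.
- workorder.finish_job(): hands the job in, once; it reports no verdict.
The state is a dict: "time_s": time; "joints": joint angles; "dq": joint speeds; "joint_torque": joint torques, N m; "tool_pos": TCP position; "orientation": TCP orientation; "wrist_force": force on the tool from outside, world axes, zero at the start; "wrist_torque": the same for the moment, N m; "grip_width": opening from 0.0 (shut) to 1.0 (fully open).
Only numpy, scipy, OpenCV 4.12 (cv2) and the standard library are available. Lean on these libraries where they do the work, as an engineer would, in place of code of your own. Each camera call takes 0.05 s, during which the arm holds its last target.

## Working session

There is one attempt and no reset: what is moved stays moved. The work goes in short steps, Python scripts to look and compute and a tool call to move; the robot and the scene stay as the last step left them, time stands still between calls to the robot, and variables do not carry over. Pictures are saved under pics/ and viewed, and the job is handed in when it is done.

Besides the shell and the picture viewer there is one more tool, called after "Request:" as name(argument=value, ...), one argument or row to a line, values as JSON. apply_moves: Moves the arm, as the interface text tells. Its arguments: {"type":"object","properties":{"series":{"type":"array"},"grip_force":{"type":"number"}},"required":["series"]}

```bash
ls; mkdir -p pics; python3 - <<'E'
from cell import status, camera, camera_params
import cv2
for n in ["scene","side","wrist"]:
    p=camera_params(n); print(n,p)
    im=camera(n); cv2.imwrite(f"pics/{n}0.png",im[:,:,::-1])
print(status.state())
E
```

```text
pics
scene {'fx': 419.13386238733113, 'fy': 419.13386238733113, 'cx': 282.7825412467069, 'cy': 206.3226155353611, 'k1': -0.1084158007227814, 'eye': array([1.01602496, 0.18733876, 0.66288804]), 'orientation': array([[-0.31418038, -0.73121466,  0.60548807],
       [ 0.94935922, -0.2438573 ,  0.19811787],
       [ 0.002786  ,  0.63707043,  0.77080056]])}
side {'fx': 530.4307457143852, 'fy': 530.4307457143852, 'cx': 282.7761353768935, 'cy': 203.59116815307488, 'k1': 0.013323855469617826, 'eye': array([0.38812293, 0.77316878, 0.74883026]), 'orientation': array([[-0.98076665,  0.1201467 , -0.1538231 ],
       [-0.19457637, -0.66397272,  0.72199741],
       [-0.01538873,  0.73804132,  0.67458001]])}
wrist {'fx': 324.16725561954496, 'fy': 324.16725561954496, 'cx': 278.2261978789196, 'cy': 210.71933524308463, 'k1': -0.07630511939923691, 'eye': array([ 0.21904987, -0.58993221,  0.37301832]), 'orientation': array([[ 0.22906765,  0.92734853,  0.29589307],
       [-0.9734099 ,  0.21856569,  0.06857259],
       [-0.00108138, -0.30373301,  0.95275658]])}
{'time_s': 0.15, 'joints': array([-1.35904596e+00,  4.23696475e-01,  1.63050207e+00, -2.18465906e-05,
        1.08860352e+00, -1.89428094e-02]), 'dq': array([ 0.0003945 , -0.00244494, -0.00206541, -0.00174602,  0.00035865,
        0.00046664]), 'joint_torque': array([ 1.14588922e-03, -5.57771158e+01, -2.82018149e+01, -1.57096395e-05,
        4.67125472e-03,  1.69660574e-06]), 'tool_pos': array([ 0.1428728 , -0.60801538,  0.23070966]), 'orientation': array([[ 9.73505814e-01,  2.28662098e-01, -2.73106710e-04],
       [ 2.28662261e-01, -9.73505101e-01,  1.17832869e-03],
       [ 3.56833594e-06, -1.20955903e-03, -9.99999268e-01]]), 'wrist_force': array([0.67876187, 0.41978284, 0.8918955 ]), 'wrist_torque': array([ 0.01366628,  0.0169638 , -0.06621208]), 'grip_width': 1.0033500699967388}
```

View pics/scene0.png

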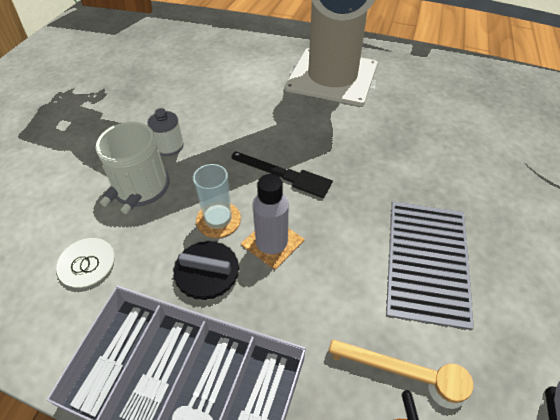

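View pics/side0.png

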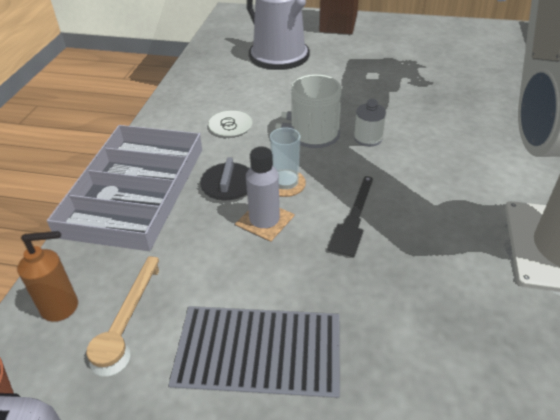

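View pics/wrist0.png

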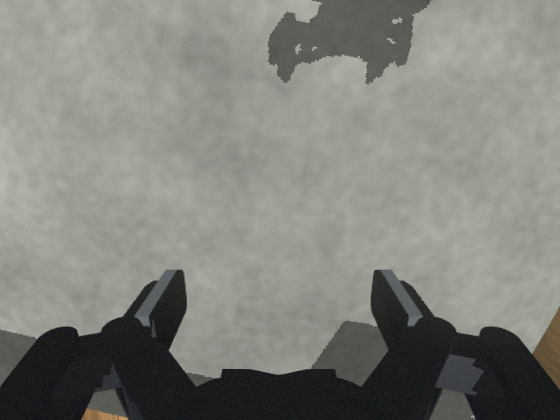

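The scene picture shows the tumbler on the round coaster (~(215,200)), the bottle on the square one (~(272,220)), the cap at (207,270), the housing at (135,160), the cartridge at (165,130) and the mat at (430,265). The side picture agrees. Next I enlarge crops.

```bash
cat > h.py <<'E'
import numpy as np, cv2
from scipy.optimize import least_squares
from cell import camera_params
P={n:camera_params(n) for n in("scene","side")}
def KD(p):
    return np.array([[p['fx'],0,p['cx']],[0,p['fy'],p['cy']],[0,0,1.]]),np.array([p['k1'],0,0,0,0.])
def proj(p,X):
    X=np.atleast_2d(X).astype(float); R=np.diag([1,-1,-1.])@p['orientation'].T
    K,D=KD(p); return cv2.projectPoints(X,cv2.Rodrigues(R)[0],-R@p['eye'],K,D)[0][:,0]
def ray(p,uv):
    K,D=KD(p); q=cv2.undistortPoints(np.array(uv,float).reshape(-1,1,2),K,D)[:,0]
    d=np.c_[q[:,0],-q[:,1],-np.ones(len(q))]@p['orientation'].T
    return p['eye'],d
def onz(p,uv,z):
    e,d=ray(p,uv); return e+d*((z-e[2])/d[:,2])[:,None]
def tri(obs):  # [(p,uv),...]
    A=np.zeros((3,3));b=np.zeros(3);L=[]
    for p,uv in obs:
        e,d=ray(p,uv); d=d[0]/np.linalg.norm(d[0]); M=np.eye(3)-np.outer(d,d); A+=M;b+=M@e; L.append((M,e))
    X=np.linalg.solve(A,b); return X,[float(np.linalg.norm(M@(X-e))) for M,e in L]
def circ(c,r,z,n=60,a0=0):
    t=np.linspace(0,2*np.pi,n,endpoint=False)+a0
    return np.c_[c[0]+r*np.cos(t),c[1]+r*np.sin(t),np.full(n,z)]
def crop(src,dst,x0,y0,x1,y1,s):
    im=cv2.imread(src)[y0:y1,x0:x1]; im=cv2.resize(im,None,fx=s,fy=s,interpolation=cv2.INTER_CUBIC)
    for x in range((x0//10+1)*10,x1,10):
        l=(x%50==0); cv2.line(im,((x-x0)*s,0),((x-x0)*s,12 if l else 5),(0,0,255),1)
        if l: cv2.putText(im,str(x),((x-x0)*s+2,22),0,.4,(0,0,255),1)
    for y in range((y0//10+1)*10,y1,10):
        l=(y%50==0); cv2.line(im,(0,(y-y0)*s),(12 if l else 5,(y-y0)*s),(0,0,255),1)
        if l: cv2.putText(im,str(y),(14,(y-y0)*s+4),0,.4,(0,0,255),1)
    cv2.imwrite(dst,im)
E
python3 - <<'E'
from h import *
crop("pics/scene0.png","pics/c1.png",150,140,350,290,4)
crop("pics/scene0.png","pics/c2.png",80,100,210,230,4)
crop("pics/side0.png","pics/c3.png",190,110,320,250,4)
crop("pics/side0.png","pics/c4.png",270,60,400,160,5)
E
```

```text
(no output)
```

View pics/c1.png

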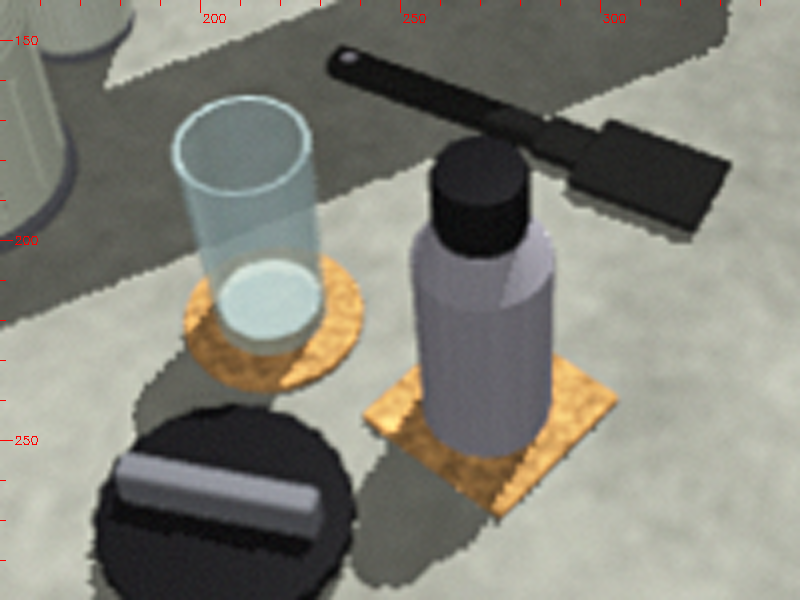

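View pics/c2.png

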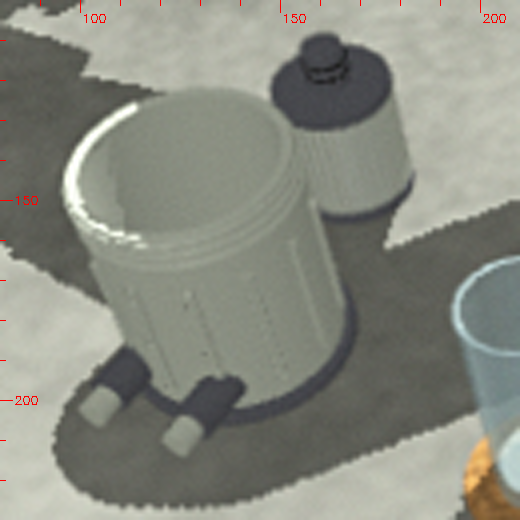

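View pics/c3.png

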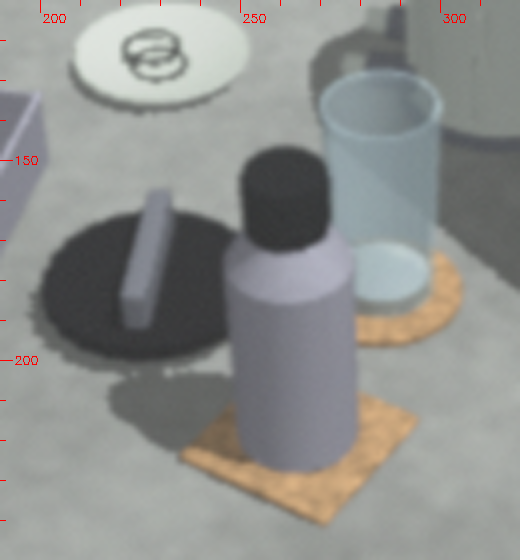

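View pics/c4.png

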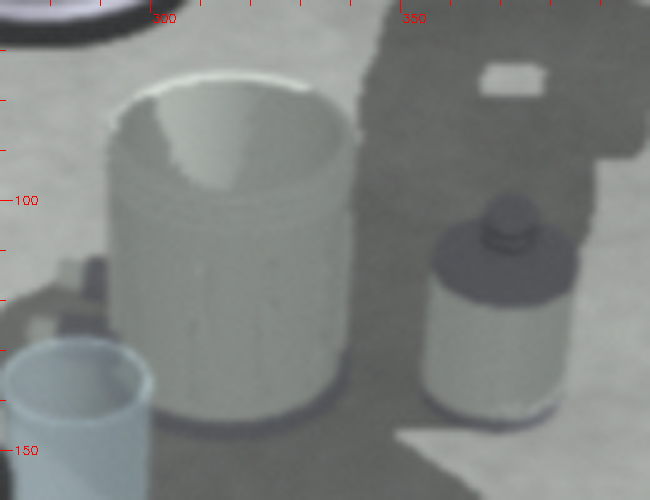

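```bash
cat > fit1.py <<'E'
from h import *
def px(pts,x0,y0,s): return (np.array(pts,float)+.5)/s-.5+[x0,y0]
S1=lambda p:("scene",px(p,150,140,4)); S2=lambda p:("scene",px(p,80,100,4))
D3=lambda p:("side",px(p,190,110,4)); D4=lambda p:("side",px(p,270,60,5))
def fitc(r,obs,x0,zfix=None):
    def res(x):
        z=x[2] if zfix is None else zfix; out=[]
        C=circ(x,r,z,720)
        for n,uv in obs:
            q=proj(P[n],C); out+=[np.min(np.hypot(*(q-u).T)) for u in uv]
        return np.array(out)
    f=least_squares(res,x0 if zfix is None else x0[:2],diff_step=1e-4,x_scale=.01)
    return f.x,np.round(res(f.x),1)
if __name__=="__main__":
    g=lambda p:onz(P[p[0]],p[1].mean(0),.05)[0]
    def go(name,r,a,b,z0):
        x0=np.r_[g(a)[:2],z0]; x,e=fitc(r,[a,b],x0); xs=[fitc(r,[o],x0,z0)[0] for o in (a,b)]
        print(name,x.round(4),e,"each at z",z0,[v.round(4) for v in xs])
    go("tumbler rim",.031,S1([(172,148),(312,140),(246,95),(240,196)]),D3([(320,108),(442,106),(380,71),(380,140)]),.126)
    go("bottle top",.020,S1([(430,180),(529,180),(480,137)]),D3([(241,182),(330,182),(285,146)]),.171)
    go("coaster r",.045,S1([(184,318),(364,312),(270,388)]),D3([(462,288),(395,341),(440,322)]),.006)
    go("flange",.058,S1([(95,520),(356,510),(230,405)]),D3([(40,288),(140,358),(150,209)]),.022)
    go("housing rim",.056,S2([(64,185),(90,130),(135,100),(205,87),(260,98),(300,130)]),D4([(107,130),(230,73),(355,125),(320,92),(145,95)]),.130)
    go("foot",.062,S2([(357,320),(250,424),(310,395)]),D4([(230,437),(345,365),(160,415)]),.004)
    go("cart neck",.012,S2([(325,33),(300,50),(349,52)]),D4([(511,192),(484,212),(540,212)]),.103)
    go("cart disc",.034,S2([(270,92),(392,80),(330,130)]),D4([(431,255),(580,257),(505,308)]),.078)
    for n,a,b in [("L",(362,411),(180,454)),("B",(498,512),(327,517)),("R",(618,398),(418,414))]:
        u=S1([a])[1],D3([b])[1]
        print("sq",n,onz(P["scene"],u[0],.006).round(4),onz(P["side"],u[1],.006).round(4),)
    # mat corners read in full pictures
    m1=[(391,202),(464,208),(473,327),(387,316)]; 
    m2=[(187,308),(340,309),(340,392),(172,388)]
    print(onz(P["scene"],m1,.005).round(3)); print(onz(P["side"],m2,.005).round(3))
E
python3 fit1.py
```

```text
tumbler rim [ 0.5662 -0.0963  0.1239] [0.1 0.1 0.  0.1 0.  0.  0.2 0.3] each at z 0.126 [array([ 0.5681, -0.0951]), array([ 0.5655, -0.0937])]
bottle top [0.5862 0.024  0.1667] [0.2 0.2 0.1 0.4 0.6 0.6] each at z 0.171 [array([0.5903, 0.0256]), array([0.5846, 0.0293])]
coaster r [ 0.5686 -0.0949  0.0042] [0.  0.1 0.1 0.2 0.1 0.3] each at z 0.006 [array([ 0.5699, -0.094 ]), array([ 0.5683, -0.0931])]
flange [ 0.6883 -0.0636  0.0176] [0.5 0.1 0.5 0.3 1.7 1. ] each at z 0.022 [array([ 0.6899, -0.0625]), array([ 0.6863, -0.0572])]
housing rim [ 0.5245 -0.2847  0.1788] [13.3  1.9 12.3 12.6  3.1  9.6 12.6  6.7  7.6  1.1  2.6] each at z 0.13 [array([ 0.4785, -0.3364]), array([ 0.5431, -0.3555])]
foot [ 0.536  -0.2945  0.0042] [0.2 0.8 0.  0.9 0.  1.8] each at z 0.004 [array([ 0.5629, -0.1929]), array([ 0.4814, -0.2225])]
cart neck [ 0.4033 -0.2936  0.1012] [0.1 0.7 1.3 0.9 0.1 0.5] each at z 0.103 [array([ 0.4069, -0.291 ]), array([ 0.403 , -0.2929])]
cart disc [ 0.4026 -0.2979  0.0691] [0.2 0.2 0.3 0.5 0.7 0.3] each at z 0.078 [array([ 0.4124, -0.2905]), array([ 0.4023, -0.2842])]
sq L [[ 0.6101 -0.0305  0.006 ]] [[0.641  0.0521 0.006 ]]
sq B [[0.6422 0.049  0.006 ]] [[0.5595 0.0814 0.006 ]]
sq R [[0.5643 0.0828 0.006 ]] [[0.5292 0.0022 0.006 ]]
[[0.417 0.227 0.005]
 [0.384 0.377 0.005]
 [0.649 0.407 0.005]
 [0.672 0.262 0.005]]
[[0.668 0.267 0.005]
 [0.41  0.221 0.005]
 [0.393 0.371 0.005]
 [0.642 0.411 0.005]]
```

```bash
python3 - <<'E'
from fit1 import *
a=S2([(64,185),(90,130),(135,100),(205,87),(260,98),(298,130)]);b=D4([(107,130),(230,73),(355,125),(320,92),(145,95)])
for r in(.056,.057):
  print(fitc(r,[a,b],np.array([.53,-.30,.13])),[fitc(r,[o],np.array([.53,-.30,.13]),.13) for o in(a,b)])
print(fitc(.062,[S2([(357,320),(250,424),(310,395)]),D4([(230,437),(345,365),(160,415)])],np.array([.53,-.3,.004])))
a=onz(P["scene"],S1([(122,456),(318,489),(126,476),(316,506)])[1],.046);print(a.round(3))
b=onz(P["side"],D3([(150,190),(172,190),(145,292),(122,290)])[1],.046);print(b.round(3))
E
```

```text
(array([ 0.53211773, -0.29550367,  0.12725903]), array([0.5, 0.6, 0.6, 0.2, 0.6, 1. , 0.7, 0.1, 0.2, 0. , 0.7])) [(array([ 0.53461121, -0.29312193]), array([0.3, 0.4, 0.5, 0.3, 0.7, 0.9])), (array([ 0.53129759, -0.28926226]), array([0.6, 0.2, 0.3, 0.2, 0.5]))]
(array([ 0.53205041, -0.29594283,  0.12610574]), array([0.1, 0.5, 0.7, 0.2, 0.6, 0.7, 0.4, 0.1, 0.1, 0. , 0.7])) [(array([ 0.53570247, -0.29245849]), array([0.3, 0.3, 0.6, 0.2, 0.7, 0.5])), (array([ 0.53101159, -0.28780875]), array([0.2, 0.3, 0.1, 0.2, 0.5]))]
(array([ 0.53598794, -0.29453601,  0.00419455]), array([0.2, 0.7, 0. , 0.9, 0. , 1.8]))
[[ 0.691 -0.109  0.046]
 [ 0.679 -0.02   0.046]
 [ 0.7   -0.102  0.046]
 [ 0.687 -0.017  0.046]]
[[ 0.697 -0.105  0.046]
 [ 0.685 -0.107  0.046]
 [ 0.676 -0.021  0.046]
 [ 0.688 -0.02   0.046]]
```

Request:
apply_moves(
  series=[
    {"dx": 2.5, "dy": 3.1, "dz": 0.5},
    {"dx": 2.5, "dy": 3.1, "dz": 0.5},
    {"dx": 2.5, "dy": 3.1, "dz": 0.5},
    {"dx": 2.5, "dy": 3.1, "dz": 0.5},
    {"dx": 2.5, "dy": 3.1, "dz": 0.5},
    {"dx": 2.5, "dy": 3.1, "dz": 0.5},
    {"dx": 2.5, "dy": 3.1, "dz": 0.5},
    {"dx": 2.5, "dy": 3.1, "dz": 0.5},
    {"dx": 2.5, "dy": 3.1, "dz": 0.5},
    {"dx": 2.5, "dy": 3.1, "dz": 0.5},
    {},
    {},
  ],
)

```text
$.series[0]: bad value
```

```bash
cat > w.py <<'E'
import sys,pickle
from cell import camera,camera_params,status
import cv2,numpy as np
n=sys.argv[1]
p=camera_params("wrist"); im=camera("wrist")
cv2.imwrite(f"pics/{n}.png",im[:,:,::-1]); pickle.dump(p,open(f"pics/{n}.pkl","wb"))
s=status.state(); print(round(s["time_s"],2),s["tool_pos"].round(4),"yaw_y",np.arctan2(s["orientation"][1,1],s["orientation"][0,1]).round(4),s["wrist_force"].round(1),s["grip_width"].round(3),"eye",p["eye"].round(3))
E
python3 w.py w1
```

```text
Traceback (most recent call last):
  File "w.py", line 7, in <module>
    s=status.state(); print(round(s["time_s"],2),s["tool_pos"].round(4),"yaw_y",np.arctan2(s["orientation"][1,1],s["orientation"][0,1]).round(4),s["wrist_force"].round(1),s["grip_width"].round(3),"eye",p["eye"].round(3))
                                                                                                                                                                           ^^^^^^^^^^^^^^^^^^^^^
AttributeError: 'float' object has no attribute 'round'
```

View pics/w1.png

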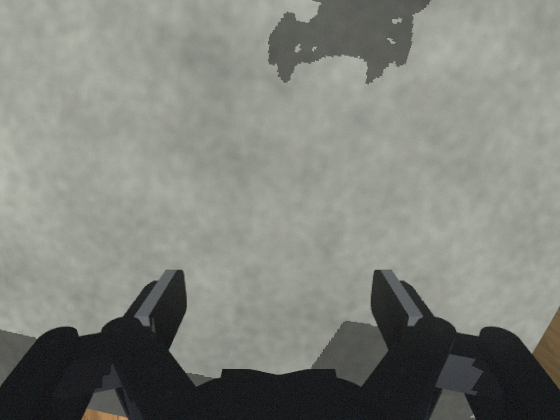

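The row was refused, so probably every key is needed.

Request:
apply_moves(
  series=[
    {"claw": 8.5, "dx": 2.5, "dy": 3.1, "dz": 0.5, "turn": 0},
    {"claw": 8.5, "dx": 2.5, "dy": 3.1, "dz": 0.5, "turn": 0},
    {"claw": 8.5, "dx": 2.5, "dy": 3.1, "dz": 0.5, "turn": 0},
    {"claw": 8.5, "dx": 2.5, "dy": 3.1, "dz": 0.5, "turn": 0},
    {"claw": 8.5, "dx": 2.5, "dy": 3.1, "dz": 0.5, "turn": 0},
    {"claw": 8.5, "dx": 2.5, "dy": 3.1, "dz": 0.5, "turn": 0},
    {"claw": 8.5, "dx": 2.5, "dy": 3.1, "dz": 0.5, "turn": 0},
    {"claw": 8.5, "dx": 2.5, "dy": 3.1, "dz": 0.5, "turn": 0},
    {"claw": 8.5, "dx": 2.5, "dy": 3.1, "dz": 0.5, "turn": 0},
    {"claw": 8.5, "dx": 2.5, "dy": 3.1, "dz": 0.5, "turn": 0},
    {"claw": 8.5, "dx": 0, "dy": 0, "dz": 0, "turn": 0},
    {"claw": 8.5, "dx": 0, "dy": 0, "dz": 0, "turn": 0},
  ],
)

```text
time_s: 1.2
tool_pos: [0.3942, -0.2968, 0.2816]
orientation: [[0.972, 0.233, 0.0], [0.233, -0.972, -0.0], [0.0, 0.001, -1.0]]
wrist_force: [-0.3, -1.1, 0.4]
grip_width: 0.998
```

```bash
sed -i 's/s\["grip_width"\].round(3)/round(s["grip_width"],3)/' w.py; python3 w.py w2
```

```text
1.25 [ 0.3933 -0.2978  0.2813] yaw_y -1.3376 [ 0.1  0.8 -0.3] 0.994 eye [ 0.47  -0.278  0.424]
```

View pics/w2.png

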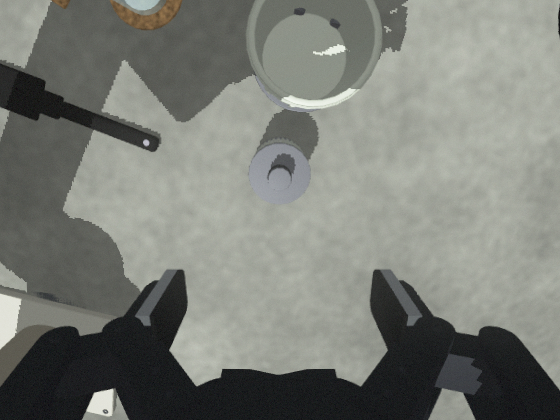

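The wrist picture shows the neck top at about (279,180), the end disc around (280,172), and the housing rim centred near (315,52).

```bash
cat >> h.py <<'E'
import pickle
def W(n): 
    p=pickle.load(open(f"pics/{n}.pkl","rb")); P[n]=p; return p
E
python3 - <<'E'
from h import *
crop("pics/w2.png","pics/w2a.png",235,0,395,215,4) if 0 else None
crop("pics/w2.png","pics/w2a.png",230,0,400,120,4)
crop("pics/w2.png","pics/w2b.png",240,130,320,215,7)
E
```

```text
(no output)
```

View pics/w2a.png

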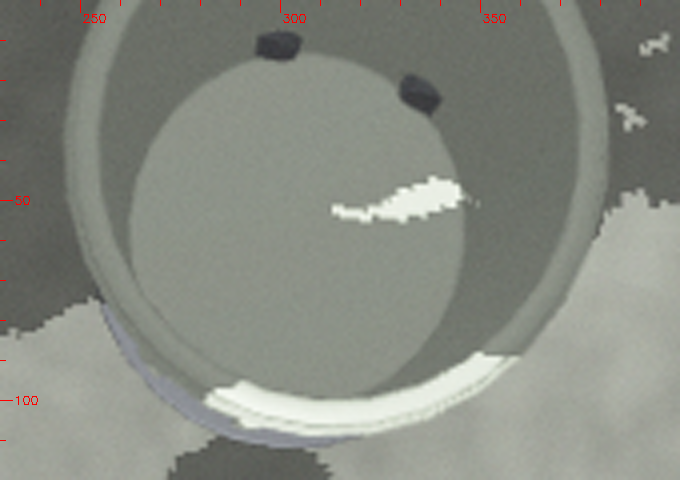

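View pics/w2b.png

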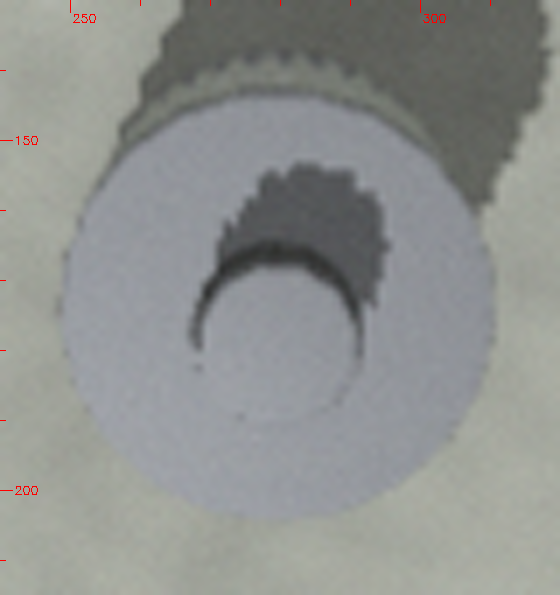

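```bash
python3 - <<'E'
from fit1 import *
W("w2")
A=lambda p:("w2",px(p,230,0,4)); B=lambda p:("w2",px(p,240,130,7))
rim=A([(98,140),(580,130),(125,270),(340,400)]); fl=A([(130,220),(465,220),(300,52)])
disc=B([(63,310),(495,300),(280,95),(285,520)]); nk=B([(200,345),(361,345),(280,263),(280,423)])
h0=np.array([.534,-.293,.13]);c0=np.array([.405,-.293,.1])
for n,o,r,z,x in[("rim",rim,.05,.13,h0),("floor",fl,.05,.012,h0),("disc",disc,.034,.078,c0),("neck",nk,.012,.103,c0)]:
    x=x.copy();x[2]=z
    print(n,[v.round(4) for v in fitc(r,[o],x,z)],[v.round(4) for v in fitc(r,[o],x)])
# combined cartridge with side/scene
print(fitc(.034,[disc,S2([(270,92),(392,80),(330,130)]),D4([(431,255),(580,257),(505,308)])],np.array([.405,-.293,.078])))
print(fitc(.012,[nk,S2([(325,33),(300,50),(349,52)]),D4([(511,192),(484,212),(540,212)])],np.array([.405,-.293,.1])))
E
```

```text
rim [array([ 0.5329, -0.2944]), array([0.2, 0.5, 0.6, 0.2])] [array([ 0.5328, -0.2942,  0.1322]), array([0.3, 0.1, 0.4, 0.1])]
floor [array([ 0.5329, -0.295 ]), array([0.3, 0.4, 0.2])] [array([ 0.5342, -0.295 ,  0.0074]), array([0.2, 0.1, 0.2])]
disc [array([ 0.4036, -0.2959]), array([0.5, 0.6, 0.5, 0.6])] [array([ 0.4024, -0.2963,  0.0714]), array([0.1, 0.1, 0.1, 0.1])]
neck [array([ 0.4041, -0.2959]), array([0.4, 0.4, 0.3, 0.2])] [array([ 0.4024, -0.2963,  0.0944]), array([0.1, 0.1, 0. , 0.1])]
(array([ 0.40237514, -0.29653935,  0.07028973]), array([0.4, 0.2, 0.1, 0.2, 0.6, 0.4, 0.6, 0.6, 0.5, 0.4]))
(array([ 0.40319622, -0.29585689,  0.0995122 ]), array([0.5, 0. , 0.1, 0.3, 0.3, 0. , 1.7, 1. , 0.1, 0.5]))
```

Request:
apply_moves(
  series=[
    {"claw": 5, "dx": 1.1, "dy": 0.2, "dz": -3.0, "turn": 0},
    {"claw": 5, "dx": 0, "dy": 0, "dz": -4.0, "turn": 0},
    {"claw": 5, "dx": 0, "dy": 0, "dz": -4, "turn": 0},
    {"claw": 5, "dx": 0, "dy": 0, "dz": -4, "turn": 0},
    {"claw": 5, "dx": 0, "dy": 0, "dz": -3, "turn": 0},
    {"claw": 5, "dx": 0, "dy": 0, "dz": -1.5, "turn": 0},
    {"claw": 5, "dx": 0, "dy": 0, "dz": -0.4, "turn": 0},
    {"claw": 5, "dx": 0, "dy": 0, "dz": 0, "turn": 0},
    {"claw": 5, "dx": 0, "dy": 0, "dz": 0, "turn": 0},
  ],
)

```text
time_s: 2.0
tool_pos: [0.4039, -0.2975, 0.0829]
orientation: [[0.974, 0.227, 0.0], [0.227, -0.974, -0.0], [0.0, 0.001, -1.0]]
wrist_force: [0.3, -0.4, 0.3]
grip_width: 0.587
```

```bash
python3 w.py w3; python3 -c "
from cell import camera;import cv2;cv2.imwrite('pics/side3.png',camera('side')[:,:,::-1])
from h import *;crop('pics/side3.png','pics/side3c.png',270,30,420,170,5)"
```

```text
2.05 [ 0.4044 -0.2976  0.0834] yaw_y -1.3411 [-0.4 -0.8  1.3] 0.585 eye [ 0.48  -0.279  0.225]
```

View pics/w3.png

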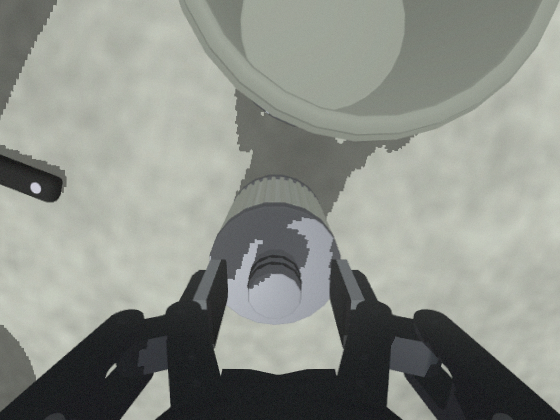

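View pics/side3c.png

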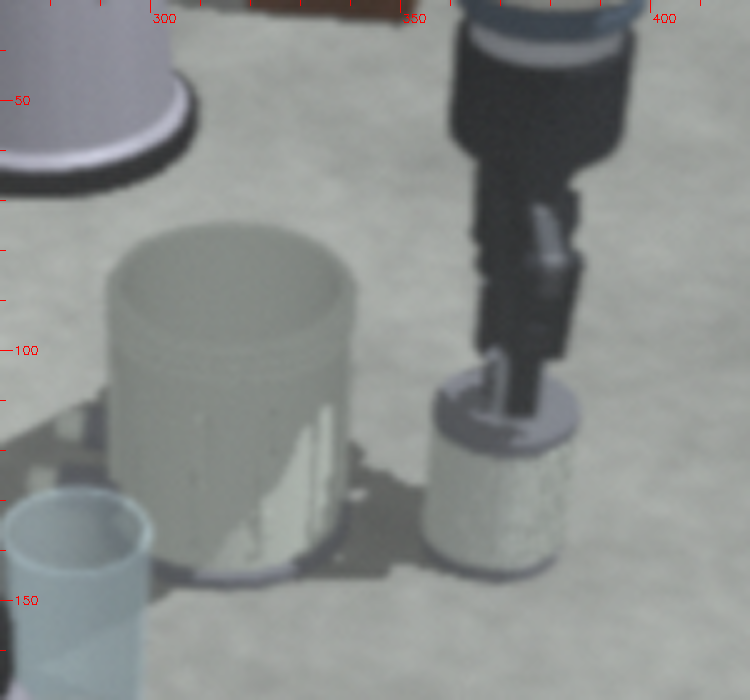

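The side crop and the wrist picture both show the neck centred between the pads (neck at (275,290) in the wrist view). I lower a little and close.

Request:
apply_moves(
  series=[
    {"claw": 1.5, "dx": 0, "dy": 0, "dz": -0.2, "turn": 0},
    {"claw": 1.5, "dx": 0, "dy": 0, "dz": 0, "turn": 0},
    {"claw": 1.5, "dx": 0, "dy": 0, "dz": 0, "turn": 0},
    {"claw": 1.5, "dx": 0, "dy": 0, "dz": 0, "turn": 0},
    {"claw": 1.5, "dx": 0, "dy": 0, "dz": 0, "turn": 0},
    {"claw": 1.5, "dx": 0, "dy": 0, "dz": 0, "turn": 0},
  ],
  grip_force=40,
)

```text
time_s: 2.6
tool_pos: [0.4044, -0.2965, 0.0811]
orientation: [[0.973, 0.229, 0.001], [0.229, -0.973, -0.001], [0.001, 0.001, -1.0]]
wrist_force: [-0.4, 2.3, 6.0]
grip_width: 0.268
```

Request:
apply_moves(
  series=[
    {"claw": 1.5, "dx": 0, "dy": 0, "dz": 1, "turn": 0},
    {"claw": 1.5, "dx": 0, "dy": 0, "dz": 3, "turn": 0},
    {"claw": 1.5, "dx": 0, "dy": 0, "dz": 4, "turn": 0},
    {"claw": 1.5, "dx": 0, "dy": 0, "dz": 4, "turn": 0},
    {"claw": 1.5, "dx": 0, "dy": 0, "dz": 4, "turn": 0},
    {"claw": 1.5, "dx": 2.9, "dy": 0.2, "dz": 0, "turn": 0},
    {"claw": 1.5, "dx": 4, "dy": 0, "dz": 0, "turn": 0},
    {"claw": 1.5, "dx": 4, "dy": 0, "dz": 0, "turn": 0},
    {"claw": 1.5, "dx": 2, "dy": 0, "dz": 0, "turn": 0},
    {"claw": 1.5, "dx": 0, "dy": 0, "dz": 0, "turn": 0},
    {"claw": 1.5, "dx": 0, "dy": 0, "dz": 0, "turn": 0},
  ],
)

```text
time_s: 3.52
tool_pos: [0.5333, -0.2938, 0.2402]
orientation: [[0.973, 0.23, -0.001], [0.23, -0.973, 0.0], [-0.001, -0.0, -1.0]]
wrist_force: [-0.2, 0.3, -1.4]
grip_width: 0.263
```

```bash
python3 w.py w4; python3 -c "
from cell import camera;import cv2;cv2.imwrite('pics/scene4.png',camera('scene')[:,:,::-1])
from h import *;crop('pics/scene4.png','pics/scene4c.png',70,40,230,190,5)"
```

```text
3.57 [ 0.5322 -0.2938  0.24  ] yaw_y -1.3392 [ 0.2 -0.7 -1.2] 0.267 eye [ 0.609 -0.276  0.383]
```

View pics/w4.png

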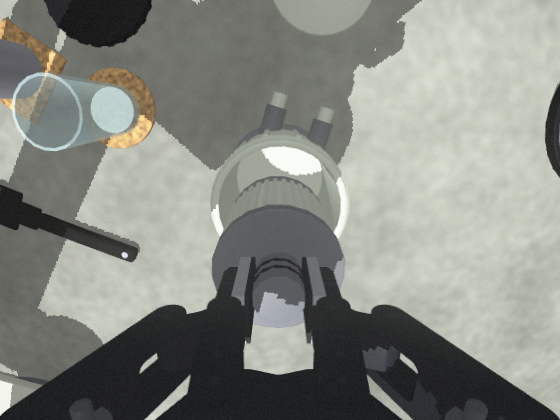

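View pics/scene4c.png

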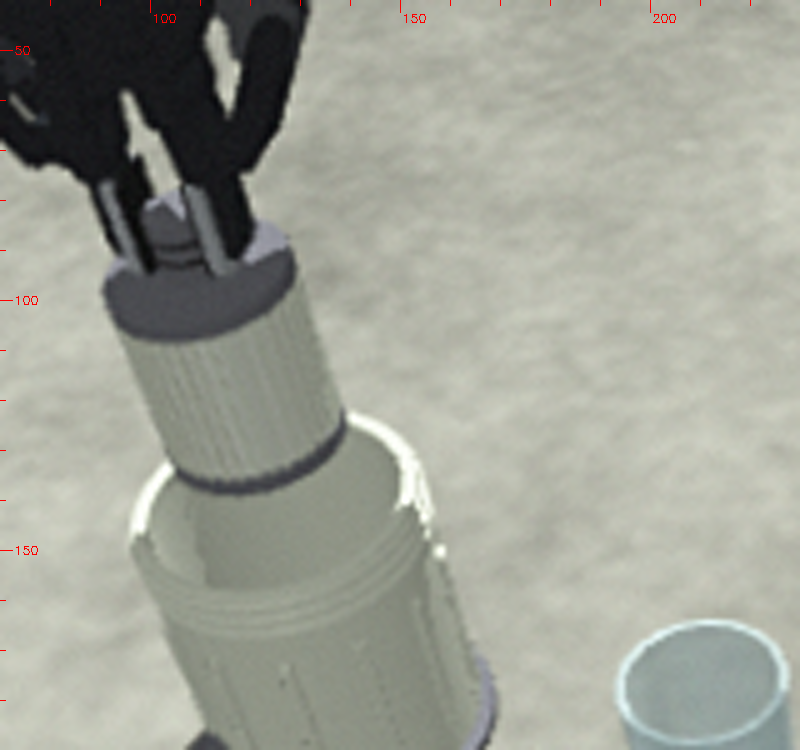

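The cartridge hangs upright above the mouth (scene crop: base ellipse at ~(120,135), mouth centred ~(127,140) below it).

Request:
apply_moves(
  series=[
    {"claw": 1.5, "dx": 0, "dy": 0, "dz": -2, "turn": 0},
    {"claw": 1.5, "dx": 0, "dy": 0, "dz": -3, "turn": 0},
    {"claw": 1.5, "dx": 0, "dy": 0, "dz": -3, "turn": 0},
    {"claw": 1.5, "dx": 0, "dy": 0, "dz": -3, "turn": 0},
    {"claw": 1.5, "dx": 0, "dy": 0, "dz": -2, "turn": 0},
    {"claw": 1.5, "dx": 0, "dy": 0, "dz": -1, "turn": 0},
    {"claw": 1.5, "dx": 0, "dy": 0, "dz": -0.4, "turn": 0},
    {"claw": 1.5, "dx": 0, "dy": 0, "dz": -0.2, "turn": 0},
    {"claw": 1.5, "dx": 0, "dy": 0, "dz": -0.1, "turn": 0},
    {"claw": 1.5, "dx": 0, "dy": 0, "dz": 0, "turn": 0},
  ],
)

```text
time_s: 4.45
tool_pos: [0.5337, -0.2949, 0.0947]
orientation: [[0.974, 0.229, 0.002], [0.229, -0.974, -0.001], [0.002, 0.002, -1.0]]
wrist_force: [-0.5, 0.8, -0.6]
grip_width: 0.266
```

Request:
apply_moves(
  series=[
    {"claw": 1.5, "dx": 0, "dy": 0, "dz": 0, "turn": 0},
    {"claw": 1.5, "dx": 0, "dy": 0, "dz": -0.1, "turn": 0},
    {"claw": 1.5, "dx": 0, "dy": 0, "dz": 0, "turn": 0},
  ],
)

```text
time_s: 4.7
tool_pos: [0.5336, -0.2947, 0.0932]
orientation: [[0.973, 0.229, 0.001], [0.229, -0.973, -0.001], [0.001, 0.001, -1.0]]
wrist_force: [0.4, 0.7, 1.8]
grip_width: 0.265
```

Contact is beginning (the z force has turned positive). I open partially, since the fingers are inside the housing, and lift.

Request:
apply_moves(
  series=[
    {"claw": 3.8, "dx": 0, "dy": 0, "dz": -0.05, "turn": 0},
    {"claw": 3.8, "dx": 0, "dy": 0, "dz": 0, "turn": 0},
    {"claw": 3.8, "dx": 0, "dy": 0, "dz": 0, "turn": 0},
    {"claw": 3.8, "dx": 0, "dy": 0, "dz": 0, "turn": 0},
    {"claw": 3.8, "dx": 0, "dy": 0, "dz": 1.5, "turn": 0},
    {"claw": 3.8, "dx": 0, "dy": 0, "dz": 3, "turn": 0},
    {"claw": 3.8, "dx": 0, "dy": 0, "dz": 4, "turn": 0},
    {"claw": 8.5, "dx": 0, "dy": 0, "dz": 4, "turn": 0},
    {"claw": 8.5, "dx": 0, "dy": 0, "dz": 3, "turn": 0},
    {"claw": 8.5, "dx": 0, "dy": 0, "dz": 3, "turn": 0},
    {"claw": 8.5, "dx": 0, "dy": 0, "dz": 0, "turn": 0},
    {"claw": 8.5, "dx": 0, "dy": 0, "dz": 0, "turn": 0},
  ],
)

```text
time_s: 5.7
tool_pos: [0.5339, -0.2949, 0.279]
orientation: [[0.973, 0.229, 0.004], [0.229, -0.973, -0.002], [0.003, 0.003, -1.0]]
wrist_force: [-0.3, -0.3, -0.7]
grip_width: 0.995
```

```bash
python3 w.py w5
```

```text
5.75 [ 0.5329 -0.2944  0.2771] yaw_y -1.34 [ 0.2  0.2 -0.3] 0.993 eye [ 0.609 -0.276  0.422]
```

View pics/w5.png

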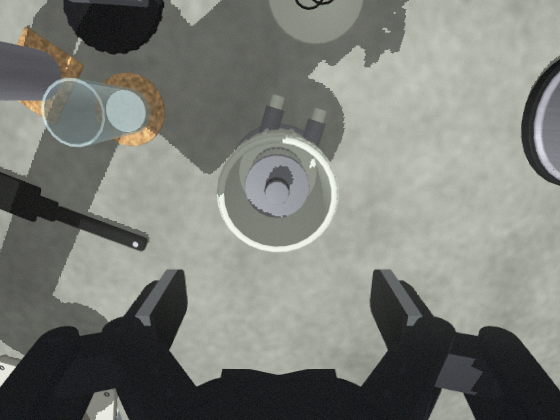

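The cartridge stands upright in the housing (neck (277,190), ring centred (278,193)). Next I move above the tumbler.

Request:
apply_moves(
  series=[
    {"claw": 8.5, "dx": 0.6, "dy": 4.0, "dz": 0, "turn": 0},
    {"claw": 8.5, "dx": 0.7, "dy": 4.0, "dz": 0, "turn": 0},
    {"claw": 8.5, "dx": 0.7, "dy": 4.0, "dz": 0, "turn": 0},
    {"claw": 8.5, "dx": 0.7, "dy": 4.0, "dz": 0, "turn": 0},
    {"claw": 8.5, "dx": 0.7, "dy": 3.9, "dz": 0, "turn": 0},
    {"claw": 8.5, "dx": 0, "dy": 0, "dz": 0, "turn": 0},
    {"claw": 8.5, "dx": 0, "dy": 0, "dz": 0, "turn": 0},
  ],
)

```text
time_s: 6.33
tool_pos: [0.5663, -0.0932, 0.2749]
orientation: [[0.973, 0.233, -0.003], [0.233, -0.973, 0.001], [-0.003, -0.001, -1.0]]
wrist_force: [-0.7, 0.4, 0.0]
grip_width: 0.994
```

```bash
python3 w.py w6
```

```text
6.38 [ 0.5662 -0.0946  0.2751] yaw_y -1.3379 [ 0.3  0.1 -0. ] 0.993 eye [ 0.643 -0.075  0.417]
```

View pics/w6.png

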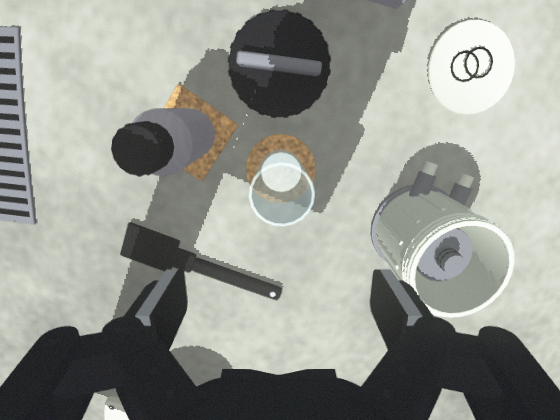

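```bash
python3 - <<'E'
from h import *
crop("pics/w6.png","pics/w6a.png",225,120,345,235,6)
crop("pics/w6.png","pics/w6b.png",105,75,245,190,5)
crop("pics/w6.png","pics/w6c.png",220,0,340,125,6)
E
```

```text
(no output)
```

View pics/w6a.png

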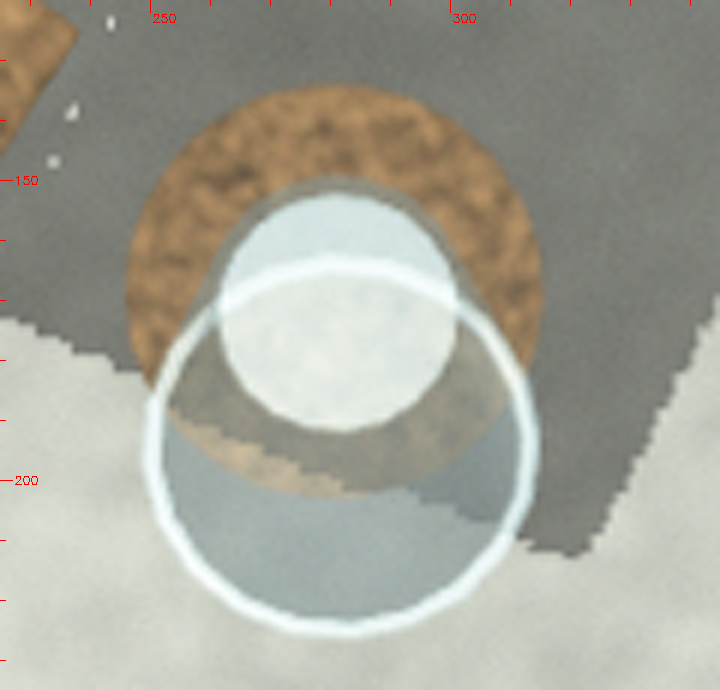

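View pics/w6b.png

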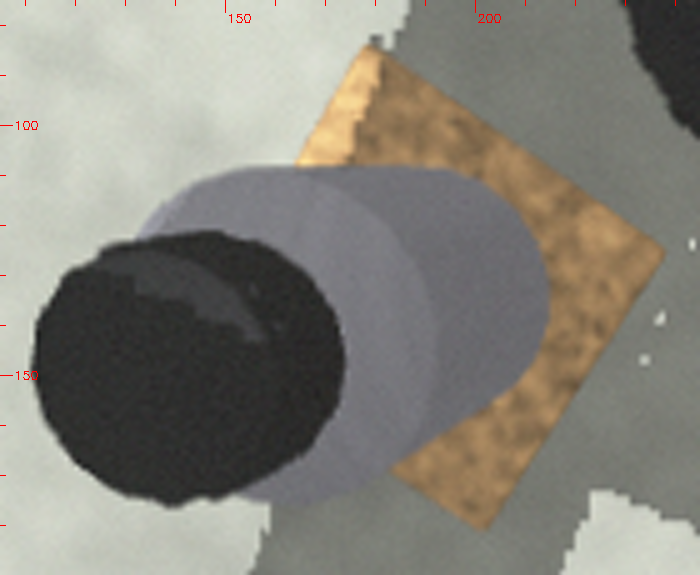

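View pics/w6c.png

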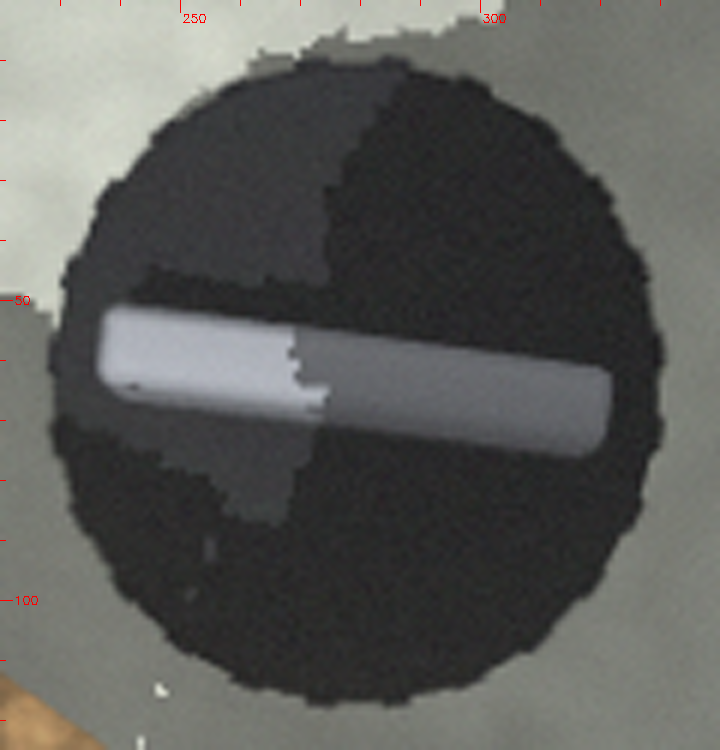

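```bash
python3 - <<'E'
from fit1 import *
W("w6")
A=lambda p:("w6",px(p,225,120,6)); B=lambda p:("w6",px(p,105,75,5)); C=lambda p:("w6",px(p,220,0,6))
co=A([(125,285),(544,280),(340,84),(160,175),(340,498)]); tr=A([(146,450),(538,445),(340,255),(342,637)])
fl=C([(58,380),(660,370),(350,60),(350,702)])
bt=B([(33,360),(345,355),(180,505),(210,232)])
sT=S1([(172,148),(312,140),(246,95),(240,196)]);dT=D3([(320,108),(442,106),(380,71),(380,140)])
for n,o,r,z,x in[("coaster",co,.045,.006,[.568,-.094]),("tum",tr,.031,.126,[.567,-.095]),("flange",fl,.058,.022,[.688,-.062]),("bottle",bt,.02,.171,[.587,.026])]:
    x=np.r_[x,z]
    print(n,[v.round(4) for v in fitc(r,[o],x,z)],[v.round(4) for v in fitc(r,[o],x)])
x,e=fitc(.031,[tr,sT,dT],np.array([.567,-.095,.12]));print("tum3",x.round(4),e)
x,e=fitc(.02,[bt,S1([(430,180),(529,180),(480,137)]),D3([(241,182),(330,182),(285,146)])],np.array([.587,.026,.17]));print("bot3",x.round(4),e)
print("sq",onz(P["w6"],B([(370,45),(665,252),(487,528)])[1],.006).round(4))
print("bar",onz(P["w6"],C([(108,308),(98,375),(612,372),(600,445)])[1],.046).round(4))
E
```

```text
coaster [array([ 0.5688, -0.0948]), array([0.2, 0.2, 0.2, 0. , 0.3])] [array([ 0.5685, -0.0949,  0.0041]), array([0.1, 0.1, 0. , 0.1, 0.1])]
tum [array([ 0.5672, -0.0957]), array([0.8, 0.6, 0.4, 0.5])] [array([ 0.5659, -0.0961,  0.1208]), array([0.1, 0.1, 0.2, 0.2])]
flange [array([ 0.6883, -0.0648]), array([1. , 0.8, 0.4, 0.5])] [array([ 0.689 , -0.0646,  0.0169]), array([0.4, 0.2, 0.2, 0.3])]
bottle [array([0.5902, 0.0194]), array([5.8, 5.7, 2.1, 1.2])] [array([0.5965, 0.0076, 0.2022]), array([2. , 2.3, 2. , 2.2])]
tum3 [ 0.5665 -0.0961  0.1238] [0.3 0.5 0.1 0.4 0.2 0.  0.2 0.1 0.2 0.2 0.1 0.4]
bot3 [0.5888 0.0217 0.1667] [5.4 7.1 2.  2.2 1.9 1.9 0.8 0.2 2.1 0.4]
sq [[ 0.6423  0.0489  0.006 ]
 [ 0.6103 -0.0305  0.006 ]
 [ 0.5313  0.0008  0.006 ]]
bar [[ 0.6889 -0.0192  0.046 ]
 [ 0.6776 -0.0198  0.046 ]
 [ 0.6993 -0.1083  0.046 ]
 [ 0.6869 -0.1094  0.046 ]]
```

Tumbler (0.567,-0.095) sits on the round coaster (0.569,-0.095), the square coaster's centre is (0.587,0.025), and the cap is at (0.688,-0.064). The jaws are already over the tumbler, so I descend and close.

Request:
apply_moves(
  series=[
    {"claw": 8.5, "dx": 0, "dy": 0, "dz": -3.0, "turn": 0},
    {"claw": 8.5, "dx": 0, "dy": 0, "dz": -4.0, "turn": 0},
    {"claw": 8.5, "dx": 0, "dy": 0, "dz": -4, "turn": 0},
    {"claw": 8.5, "dx": 0, "dy": 0, "dz": -4, "turn": 0},
    {"claw": 8.5, "dx": 0, "dy": 0, "dz": -3, "turn": 0},
    {"claw": 8.5, "dx": 0, "dy": 0, "dz": -2, "turn": 0},
    {"claw": 8.5, "dx": 0, "dy": 0, "dz": 0, "turn": 0},
    {"claw": 6.8, "dx": 0, "dy": 0, "dz": 0, "turn": 0},
    {"claw": 6.4, "dx": 0, "dy": 0, "dz": 0, "turn": 0},
    {"claw": 6.0, "dx": 0, "dy": 0, "dz": 0, "turn": 0},
    {"claw": 5.5, "dx": 0, "dy": 0, "dz": 0, "turn": 0},
    {"claw": 5, "dx": 0, "dy": 0, "dz": 0, "turn": 0},
    {"claw": 5, "dx": 0, "dy": 0, "dz": 0, "turn": 0},
  ],
  grip_force=25,
)

```text
time_s: 7.47
tool_pos: [0.5679, -0.0956, 0.0781]
orientation: [[0.973, 0.229, 0.002], [0.229, -0.973, -0.001], [0.002, 0.001, -1.0]]
wrist_force: [-0.2, -0.2, 3.7]
grip_width: 0.718
```

```bash
python3 w.py w7
```

```text
7.52 [ 0.5679 -0.0956  0.0781] yaw_y -1.3398 [-0.7  0.1  6.6] 0.722 eye [ 0.644 -0.077  0.221]
```

View pics/w7.png

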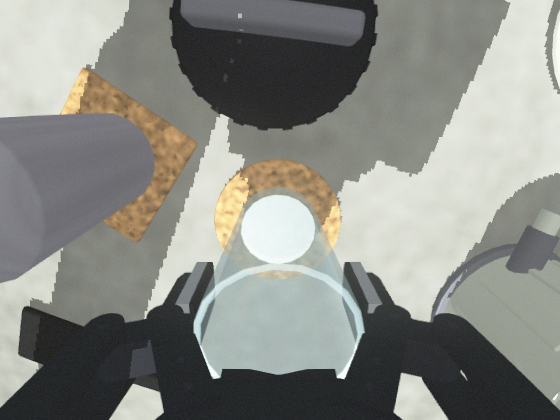

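Gripped at about 61.5 mm. I lift it over the bottle's height and carry it to the mat.

Request:
apply_moves(
  series=[
    {"claw": 5, "dx": 0, "dy": 0, "dz": 0.5, "turn": 0},
    {"claw": 5, "dx": 0, "dy": 0, "dz": 2, "turn": 0},
    {"claw": 5, "dx": 0, "dy": 0, "dz": 4, "turn": 0},
    {"claw": 5, "dx": 0, "dy": 0, "dz": 4, "turn": 0},
    {"claw": 5, "dx": 0, "dy": 0, "dz": 4, "turn": 0},
    {"claw": 5, "dx": 0, "dy": 1, "dz": 3, "turn": 0},
    {"claw": 5, "dx": 0, "dy": 2, "dz": 1, "turn": 0},
    {"claw": 5, "dx": 0.2, "dy": 3, "dz": 0, "turn": 0},
    {"claw": 5, "dx": 0.2, "dy": 4, "dz": 0, "turn": 0},
    {"claw": 5, "dx": 0.2, "dy": 4, "dz": 0, "turn": 0},
    {"claw": 5, "dx": 0.2, "dy": 4, "dz": 0, "turn": 0},
    {"claw": 5, "dx": 0.2, "dy": 4, "dz": 0, "turn": 0},
    {"claw": 5, "dx": 0.2, "dy": 4, "dz": 0, "turn": 0},
    {"claw": 5, "dx": 0.2, "dy": 4, "dz": 0, "turn": 0},
    {"claw": 5, "dx": 0.2, "dy": 4, "dz": 0, "turn": 0},
    {"claw": 5, "dx": 0.2, "dy": 4, "dz": 0, "turn": 0},
    {"claw": 5, "dx": 0.2, "dy": 2.7, "dz": 0, "turn": 0},
    {"claw": 5, "dx": 0.1, "dy": 1.5, "dz": 0, "turn": 0},
    {"claw": 5, "dx": 0, "dy": 0, "dz": 0, "turn": 0},
    {"claw": 5, "dx": 0, "dy": 0, "dz": 0, "turn": 0},
  ],
)

```text
time_s: 9.18
tool_pos: [0.5874, 0.3265, 0.2613]
orientation: [[0.973, 0.23, -0.001], [0.23, -0.973, -0.001], [-0.001, 0.001, -1.0]]
wrist_force: [-0.9, 0.1, -2.2]
grip_width: 0.72
```

```bash
cat > f.py <<'E'
import sys
from cell import camera,status
import cv2
for n in sys.argv[2:]: cv2.imwrite(f"pics/{n}_{sys.argv[1]}.png",camera(n)[:,:,::-1])
E
python3 w.py w8; python3 f.py 8 side
```

```text
9.23 [0.5875 0.3257 0.2614] yaw_y -1.3398 [ 1.  -0.2 -2.4] 0.717 eye [0.664 0.345 0.404]
```

View pics/w8.png

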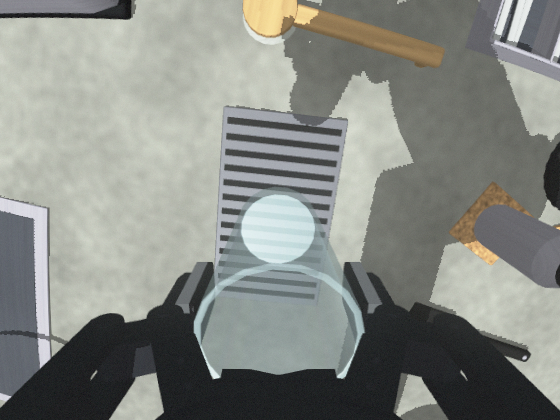

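View pics/side_8.png

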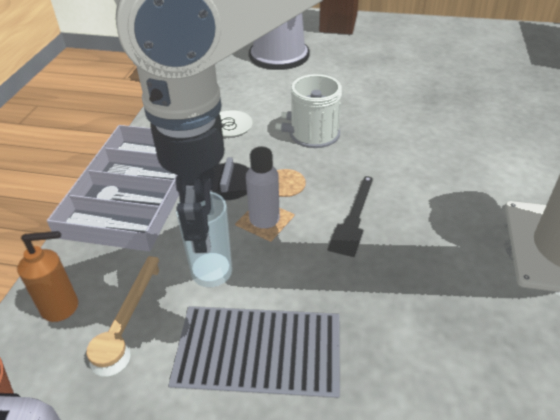

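The tumbler is upright in the jaws above the mat's far half. I lower it and creep at the end.

Request:
apply_moves(
  series=[
    {"claw": 5, "dx": 0, "dy": 0, "dz": -2, "turn": 0},
    {"claw": 5, "dx": 0, "dy": 0, "dz": -4, "turn": 0},
    {"claw": 5, "dx": 0, "dy": 0, "dz": -4, "turn": 0},
    {"claw": 5, "dx": 0, "dy": 0, "dz": -3.5, "turn": 0},
    {"claw": 5, "dx": 0, "dy": 0, "dz": -2, "turn": 0},
    {"claw": 5, "dx": 0, "dy": 0, "dz": -1, "turn": 0},
    {"claw": 5, "dx": 0, "dy": 0, "dz": -0.7, "turn": 0},
    {"claw": 5, "dx": 0, "dy": 0, "dz": -0.3, "turn": 0},
    {"claw": 5, "dx": 0, "dy": 0, "dz": -0.3, "turn": 0},
    {"claw": 5, "dx": 0, "dy": 0, "dz": -0.3, "turn": 0},
    {"claw": 5, "dx": 0, "dy": 0, "dz": -0.1, "turn": 0},
    {"claw": 5, "dx": 0, "dy": 0, "dz": -0.1, "turn": 0},
    {"claw": 5, "dx": 0, "dy": 0, "dz": 0, "turn": 0},
  ],
)

```text
time_s: 10.37
tool_pos: [0.5882, 0.3268, 0.0794]
orientation: [[0.973, 0.229, 0.001], [0.229, -0.973, 0.0], [0.001, -0.0, -1.0]]
wrist_force: [-0.2, -0.1, -3.1]
grip_width: 0.72
```

Request:
apply_moves(
  series=[
    {"claw": 5, "dx": 0, "dy": 0, "dz": -0.1, "turn": 0},
    {"claw": 5, "dx": 0, "dy": 0, "dz": -0.1, "turn": 0},
    {"claw": 5, "dx": 0, "dy": 0, "dz": 0, "turn": 0},
    {"claw": 5, "dx": 0, "dy": 0, "dz": 0, "turn": 0},
  ],
)

```text
time_s: 10.7
tool_pos: [0.5882, 0.3269, 0.0772]
orientation: [[0.973, 0.229, 0.001], [0.229, -0.973, 0.0], [0.001, -0.0, -1.0]]
wrist_force: [0.3, 0.4, 1.8]
grip_width: 0.722
```

Request:
apply_moves(
  series=[
    {"claw": 6.6, "dx": 0, "dy": 0, "dz": 0, "turn": 0},
    {"claw": 8.5, "dx": 0, "dy": 0, "dz": 0, "turn": 0},
    {"claw": 8.5, "dx": 0, "dy": 0, "dz": 0, "turn": 0},
    {"claw": 8.5, "dx": 0, "dy": 0, "dz": 0, "turn": 0},
    {"claw": 8.5, "dx": 0, "dy": 0, "dz": 1, "turn": 0},
    {"claw": 8.5, "dx": 0, "dy": 0, "dz": 4, "turn": 0},
    {"claw": 8.5, "dx": 0, "dy": 0, "dz": 4, "turn": 0},
    {"claw": 8.5, "dx": 0, "dy": 0, "dz": 4, "turn": 0},
    {"claw": 8.5, "dx": 0, "dy": -3, "dz": 2, "turn": 0},
    {"claw": 8.5, "dx": 0, "dy": -4, "dz": 0, "turn": 0},
    {"claw": 8.5, "dx": 0, "dy": -4, "dz": 0, "turn": 0},
    {"claw": 8.5, "dx": 0, "dy": 0, "dz": 0, "turn": 0},
  ],
)

```text
time_s: 11.7
tool_pos: [0.5878, 0.211, 0.2283]
orientation: [[0.974, 0.226, 0.001], [0.226, -0.974, -0.002], [0.0, 0.002, -1.0]]
wrist_force: [-0.1, 0.7, -0.8]
grip_width: 0.996
```

```bash
python3 w.py w9; python3 f.py 9 side
```

```text
11.75 [0.588  0.2135 0.2281] yaw_y -1.3438 [-0.3  0.2 -0.7] 0.997 eye [0.664 0.229 0.371]
```

View pics/w9.png

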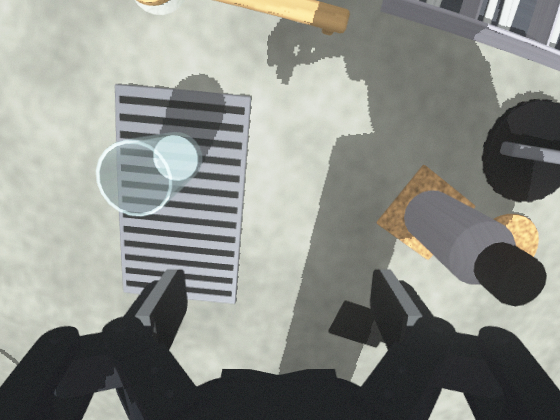

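View pics/side_9.png

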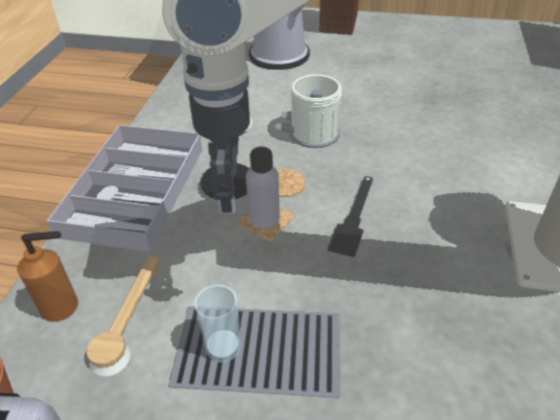

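The tumbler stands upright on the mat (side view foot (222,343)). Next is the bottle.

Request:
apply_moves(
  series=[
    {"claw": 8.5, "dx": 0, "dy": -4, "dz": 0, "turn": 0},
    {"claw": 8.5, "dx": 0, "dy": -4, "dz": 0, "turn": 0},
    {"claw": 8.5, "dx": 0, "dy": -4, "dz": 0, "turn": 0},
    {"claw": 8.5, "dx": -0.1, "dy": -4, "dz": 0, "turn": 0},
    {"claw": 8.5, "dx": 0, "dy": -3.2, "dz": 0, "turn": 0},
    {"claw": 8.5, "dx": 0, "dy": 0, "dz": 0, "turn": 0},
    {"claw": 8.5, "dx": 0, "dy": 0, "dz": -2, "turn": 0},
    {"claw": 8.5, "dx": 0, "dy": 0, "dz": -3, "turn": 0},
    {"claw": 8.5, "dx": 0, "dy": 0, "dz": -2.3, "turn": 0},
    {"claw": 7, "dx": 0, "dy": 0, "dz": -1, "turn": 0},
    {"claw": 6, "dx": 0, "dy": 0, "dz": 0, "turn": 0},
    {"claw": 6, "dx": 0, "dy": 0, "dz": 0, "turn": 0},
  ],
)

```text
time_s: 12.8
tool_pos: [0.5874, 0.0255, 0.144]
orientation: [[0.973, 0.23, -0.0], [0.23, -0.973, 0.0], [-0.0, -0.0, -1.0]]
wrist_force: [0.8, 1.1, 0.5]
grip_width: 0.705
```

```bash
python3 w.py w10; python3 f.py 10 side scene
```

```text
12.85 [0.588  0.0254 0.1448] yaw_y -1.3391 [ 0.1 -0.2  0.8] 0.701 eye [0.664 0.044 0.286]
```

View pics/w10.png

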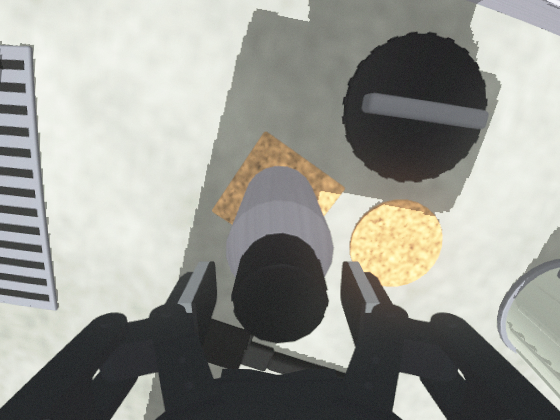

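View pics/scene_10.png

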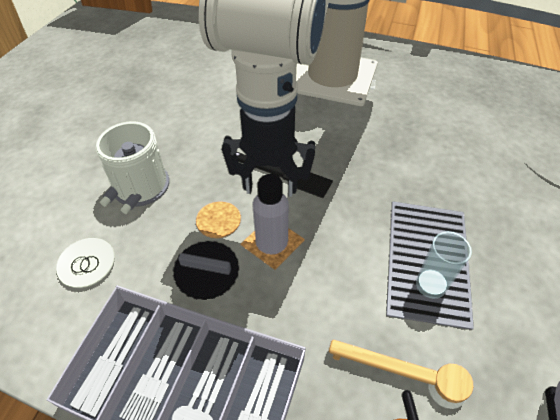

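The bottle's cap is centred between the jaws (wrist picture (280,287)). I close on it.

Request:
apply_moves(
  series=[
    {"claw": 4.6, "dx": 0, "dy": 0, "dz": 0, "turn": 0},
    {"claw": 4.0, "dx": 0, "dy": 0, "dz": 0, "turn": 0},
    {"claw": 3.2, "dx": 0, "dy": 0, "dz": 0, "turn": 0},
    {"claw": 3.2, "dx": 0, "dy": 0, "dz": 0, "turn": 0},
    {"claw": 3.2, "dx": 0, "dy": 0, "dz": 0, "turn": 0},
  ],
  grip_force=50,
)

```text
time_s: 13.37
tool_pos: [0.5878, 0.0248, 0.1452]
orientation: [[0.974, 0.229, 0.002], [0.229, -0.974, 0.0], [0.002, 0.0, -1.0]]
wrist_force: [-0.6, 0.4, 5.0]
grip_width: 0.456
```

Request:
apply_moves(
  series=[
    {"claw": 3.2, "dx": 0, "dy": 0, "dz": 0.5, "turn": 0},
    {"claw": 3.2, "dx": 0, "dy": 0, "dz": 1.5, "turn": 0},
    {"claw": 3.2, "dx": 0, "dy": 0, "dz": 2, "turn": 0},
    {"claw": 3.2, "dx": -0.5, "dy": 1, "dz": 1, "turn": 0},
    {"claw": 3.2, "dx": -0.9, "dy": 2, "dz": 0, "turn": 0},
    {"claw": 3.2, "dx": -1.3, "dy": 3, "dz": 0, "turn": 0},
    {"claw": 3.2, "dx": -1.5, "dy": 3.5, "dz": 0, "turn": 0},
    {"claw": 3.2, "dx": -1.5, "dy": 3.5, "dz": 0, "turn": 0},
    {"claw": 3.2, "dx": -1.5, "dy": 3.5, "dz": 0, "turn": 0},
    {"claw": 3.2, "dx": -1.5, "dy": 3.5, "dz": 0, "turn": 0},
    {"claw": 3.2, "dx": -1.2, "dy": 3.4, "dz": 0, "turn": 0},
    {"claw": 3.2, "dx": -1, "dy": 2.5, "dz": 0, "turn": 0},
    {"claw": 3.2, "dx": -0.5, "dy": 1.5, "dz": 0, "turn": 0},
    {"claw": 3.2, "dx": -0.3, "dy": 1, "dz": 0, "turn": 0},
    {"claw": 3.2, "dx": 0, "dy": 0, "dz": 0, "turn": 0},
    {"claw": 3.2, "dx": 0, "dy": 0, "dz": 0, "turn": 0},
  ],
)

```text
time_s: 14.7
tool_pos: [0.4695, 0.3086, 0.1937]
orientation: [[0.973, 0.23, -0.0], [0.23, -0.973, -0.0], [-0.0, 0.0, -1.0]]
wrist_force: [-0.0, -0.7, -2.5]
grip_width: 0.454
```

```bash
python3 w.py w11; python3 f.py 11 side scene
```

```text
14.75 [0.4698 0.3081 0.1937] yaw_y -1.34 [-0.1 -0.8 -3.7] 0.451 eye [0.546 0.327 0.336]
```

View pics/scene_11.png

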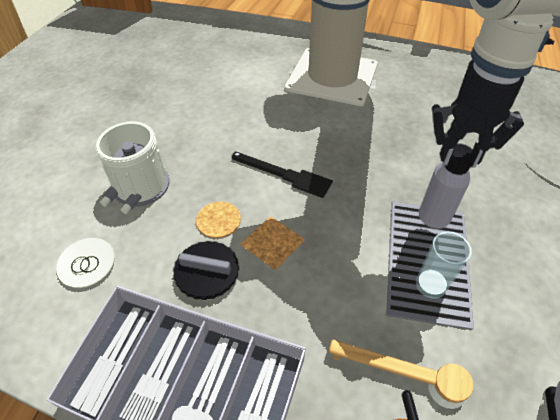

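View pics/side_11.png

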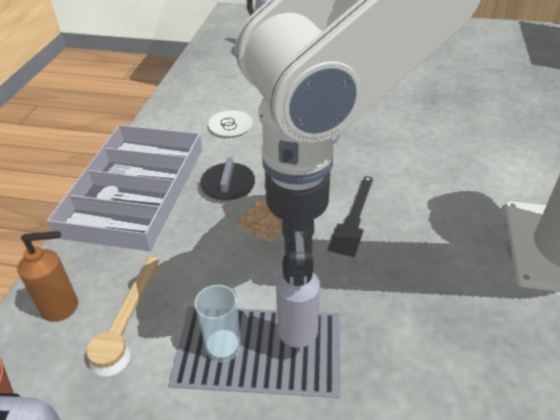

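The bottle is upright above the near half of the mat and both coasters are free. I lower it.

Request:
apply_moves(
  series=[
    {"claw": 3.2, "dx": 0, "dy": 0, "dz": -1.5, "turn": 0},
    {"claw": 3.2, "dx": 0, "dy": 0, "dz": -1.5, "turn": 0},
    {"claw": 3.2, "dx": 0, "dy": 0, "dz": -0.8, "turn": 0},
    {"claw": 3.2, "dx": 0, "dy": 0, "dz": -0.4, "turn": 0},
    {"claw": 3.2, "dx": 0, "dy": 0, "dz": -0.3, "turn": 0},
    {"claw": 3.2, "dx": 0, "dy": 0, "dz": -0.2, "turn": 0},
    {"claw": 3.2, "dx": 0, "dy": 0, "dz": -0.2, "turn": 0},
    {"claw": 3.2, "dx": 0, "dy": 0, "dz": -0.1, "turn": 0},
    {"claw": 3.2, "dx": 0, "dy": 0, "dz": 0, "turn": 0},
    {"claw": 3.2, "dx": 0, "dy": 0, "dz": 0, "turn": 0},
  ],
)

```text
time_s: 15.68
tool_pos: [0.4702, 0.3088, 0.1442]
orientation: [[0.973, 0.229, 0.001], [0.229, -0.973, 0.0], [0.001, -0.0, -1.0]]
wrist_force: [-0.5, 0.8, -1.2]
grip_width: 0.452
```

Request:
apply_moves(
  series=[
    {"claw": 3.2, "dx": 0, "dy": 0, "dz": -0.1, "turn": 0},
    {"claw": 3.2, "dx": 0, "dy": 0, "dz": 0, "turn": 0},
    {"claw": 4.4, "dx": 0, "dy": 0, "dz": 0, "turn": 0},
    {"claw": 6, "dx": 0, "dy": 0, "dz": 0, "turn": 0},
    {"claw": 7.5, "dx": 0, "dy": 0, "dz": 0, "turn": 0},
    {"claw": 7.5, "dx": 0, "dy": 0, "dz": 0.5, "turn": 0},
    {"claw": 7.5, "dx": 0, "dy": 0, "dz": 3, "turn": 0},
    {"claw": 7.5, "dx": 0, "dy": 0, "dz": 4, "turn": 0},
    {"claw": 7.5, "dx": 0, "dy": 0, "dz": 2, "turn": 0},
    {"claw": 7.5, "dx": 1, "dy": -2, "dz": 0, "turn": 0.12},
    {"claw": 7.5, "dx": 1.5, "dy": -3, "dz": 0, "turn": 0.12},
    {"claw": 7.5, "dx": 1.5, "dy": -3, "dz": 0, "turn": 0.12},
  ],
)

```text
time_s: 16.68
tool_pos: [0.5104, 0.2284, 0.239]
orientation: [[0.826, 0.564, 0.002], [0.564, -0.826, 0.001], [0.002, 0.0, -1.0]]
wrist_force: [0.9, 0.7, -0.5]
grip_width: 0.877
```

```bash
python3 w.py w12; python3 f.py 12 side scene; python3 -c "
from cell import status;print(status.state()['joints'].round(3))
from h import *;crop('pics/scene_12.png','pics/s12a.png',340,130,500,340,3);crop('pics/side_12.png','pics/s12b.png',160,220,350,400,4)"
```

```text
16.73 [0.5126 0.2236 0.2387] yaw_y -0.9621 [ 1.8 -3.3  0.5] 0.877 eye [0.575 0.273 0.382]
[ 0.397  0.318  1.772 -0.     1.051  1.38 ]
```

View pics/s12a.png

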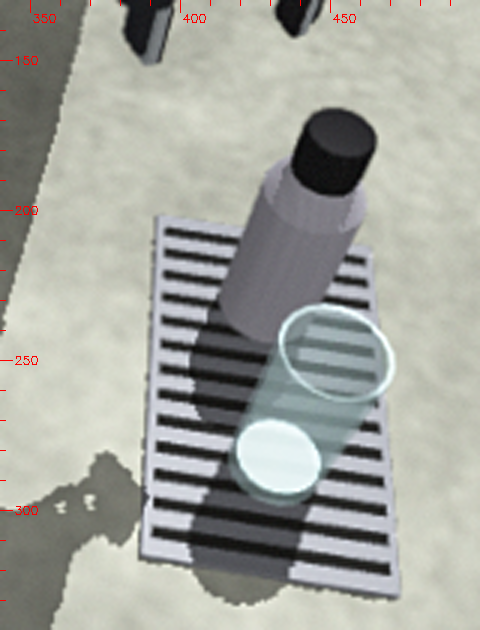

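View pics/s12b.png

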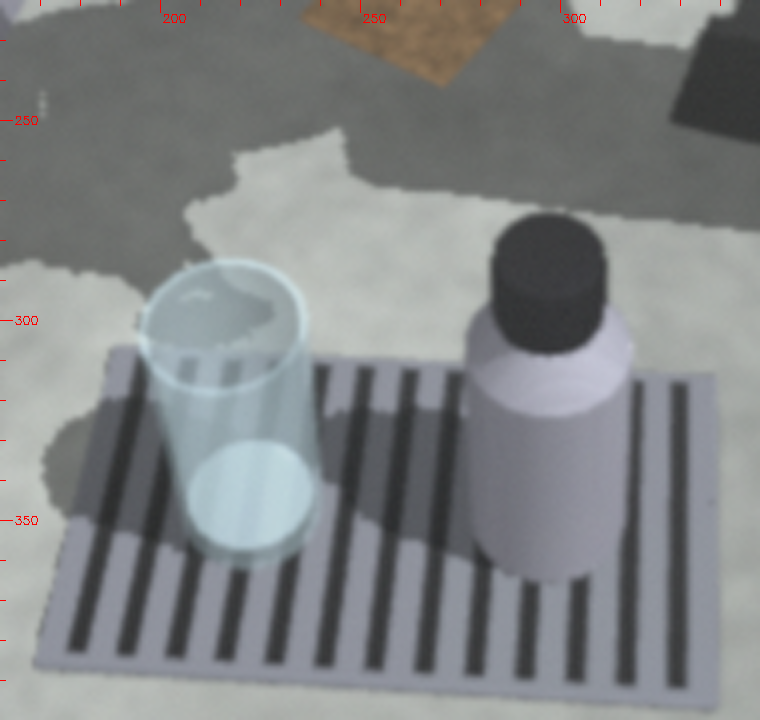

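Both stand upright on the mat. Now to the cap, turning the jaws across its bar.

Request:
apply_moves(
  series=[
    {"claw": 7.5, "dx": 2, "dy": -3.3, "dz": 0, "turn": 0.12},
    {"claw": 7.5, "dx": 2, "dy": -3.3, "dz": 0, "turn": 0.12},
    {"claw": 7.5, "dx": 2, "dy": -3.3, "dz": 0, "turn": 0.12},
    {"claw": 7.5, "dx": 2, "dy": -3.3, "dz": 0, "turn": 0.12},
    {"claw": 7.5, "dx": 2, "dy": -3.3, "dz": 0, "turn": 0.12},
    {"claw": 7.5, "dx": 2, "dy": -3.3, "dz": 0, "turn": 0.12},
    {"claw": 5, "dx": 2, "dy": -3.3, "dz": 0, "turn": 0.12},
    {"claw": 5, "dx": 2, "dy": -3.2, "dz": 0, "turn": 0.12},
    {"claw": 5, "dx": 1.8, "dy": -3, "dz": -2, "turn": 0.12},
    {"claw": 5, "dx": 0, "dy": 0, "dz": -4, "turn": 0.01},
    {"claw": 5, "dx": 0, "dy": 0, "dz": 0, "turn": 0},
    {"claw": 5, "dx": 0, "dy": 0, "dz": 0, "turn": 0},
  ],
)

```text
time_s: 17.83
tool_pos: [0.6854, -0.0622, 0.1754]
orientation: [[-0.103, 0.995, -0.006], [0.995, 0.103, 0.001], [0.002, -0.006, -1.0]]
wrist_force: [0.3, 0.5, 2.0]
grip_width: 0.588
```

```bash
python3 w.py w13
```

```text
17.88 [ 0.6868 -0.0619  0.1777] yaw_y 0.1044 [0.6 0.3 1. ] 0.586 eye [0.679 0.016 0.318]
```

View pics/w13.png

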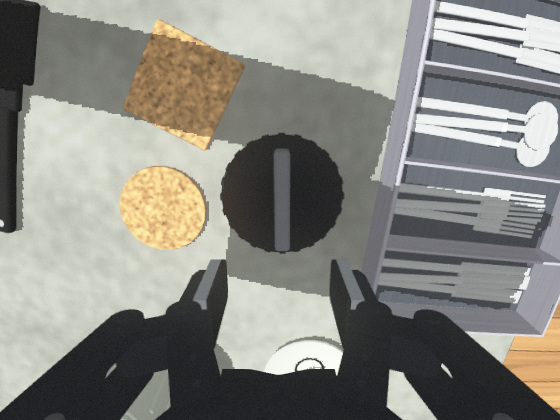

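```bash
python3 - <<'E'
from h import *
crop("pics/w13.png","pics/w13a.png",215,125,350,260,5)
crop("pics/w13.png","pics/w13b.png",110,10,260,260,3)
E
```

```text
(no output)
```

View pics/w13a.png

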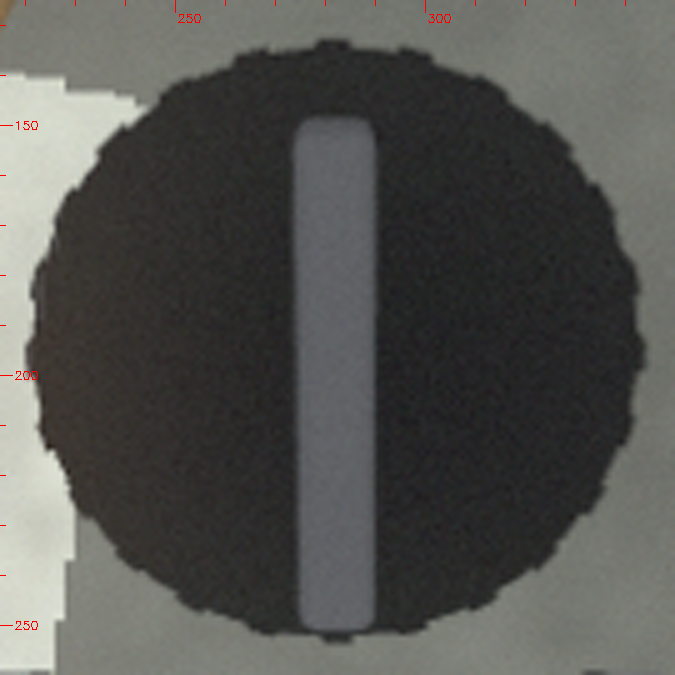

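View pics/w13b.png

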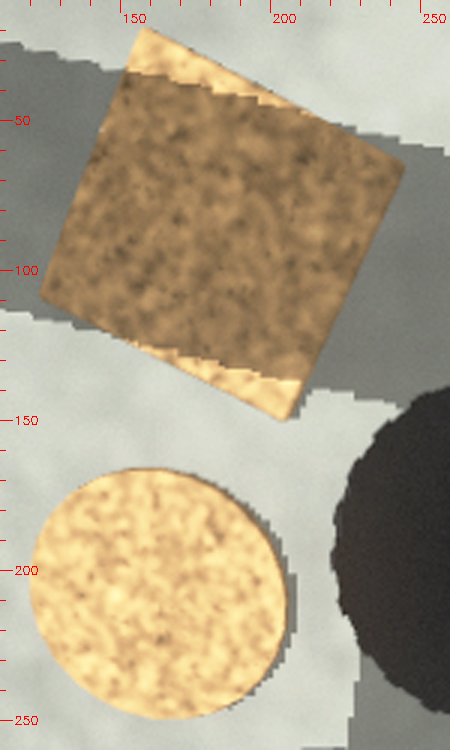

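```bash
python3 - <<'E'
from fit1 import *
W("w13")
A=lambda p:("w13",px(p,215,125,5)); B=lambda p:("w13",px(p,110,10,3))
fl=A([(35,355),(640,345),(330,45),(338,635)])
print("flange",fitc(.0575,[fl],np.array([.688,-.064,.022]),.022))
c=onz(P["w13"],A([(293,120),(375,118),(375,630),(300,630)])[1],.046);print("bar",c.round(4),c.mean(0).round(4))
d=c[:2].mean(0)-c[2:].mean(0);print("ang",np.arctan2(d[1],d[0]))
co=B([(29,590),(287,610),(150,467),(175,719)])
print("round",fitc(.045,[co],np.array([.5688,-.095,.006]),.006))
q=onz(P["w13"],B([(145,27),(405,165),(287,420),(39,294)])[1],.006);print("sq",q.round(4),q.mean(0).round(4))
E
```

```text
flange (array([ 0.6886555 , -0.06298982]), array([0.3, 0.3, 0.1, 0.3]))
bar [[ 0.6762 -0.0171  0.046 ]
 [ 0.6897 -0.0153  0.046 ]
 [ 0.7003 -0.1076  0.046 ]
 [ 0.6867 -0.1091  0.046 ]] [ 0.6882 -0.0623  0.046 ]
ang 1.6842876817797827
round (array([ 0.56881386, -0.09385785]), array([0.4, 0.2, 0.2, 0.1]))
sq [[ 0.5634  0.0823  0.006 ]
 [ 0.6429  0.0503  0.006 ]
 [ 0.6112 -0.0294  0.006 ]
 [ 0.5308  0.0027  0.006 ]] [0.5871 0.0265 0.006 ]
```

Request:
apply_moves(
  series=[
    {"claw": 5, "dx": 0, "dy": 0, "dz": -3, "turn": 0},
    {"claw": 5, "dx": 0, "dy": 0, "dz": -4, "turn": 0},
    {"claw": 5, "dx": 0, "dy": 0, "dz": -4, "turn": 0},
    {"claw": 5, "dx": 0, "dy": 0, "dz": -2.5, "turn": 0},
    {"claw": 5, "dx": 0, "dy": 0, "dz": -1, "turn": 0},
    {"claw": 5, "dx": 0, "dy": 0, "dz": -0.6, "turn": 0},
    {"claw": 5, "dx": 0, "dy": 0, "dz": 0, "turn": 0},
    {"claw": 5, "dx": 0, "dy": 0, "dz": 0, "turn": 0},
  ],
)

```text
time_s: 18.55
tool_pos: [0.6891, -0.0627, 0.0293]
orientation: [[-0.105, 0.994, 0.004], [0.994, 0.105, -0.0], [-0.001, 0.004, -1.0]]
wrist_force: [0.9, -0.3, 0.2]
grip_width: 0.584
```

```bash
python3 w.py w14;python3 f.py 14 side;  python3 -c "
from h import *;crop('pics/side_14.png','pics/s14b.png',170,100,300,220,5)"
```

```text
18.6 [ 0.6892 -0.0629  0.0296] yaw_y 0.1055 [0.7 0.5 0.6] 0.585 eye [0.681 0.015 0.172]
```

View pics/w14.png

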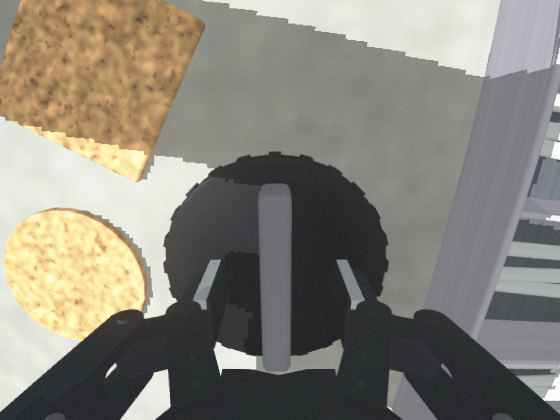

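View pics/s14b.png

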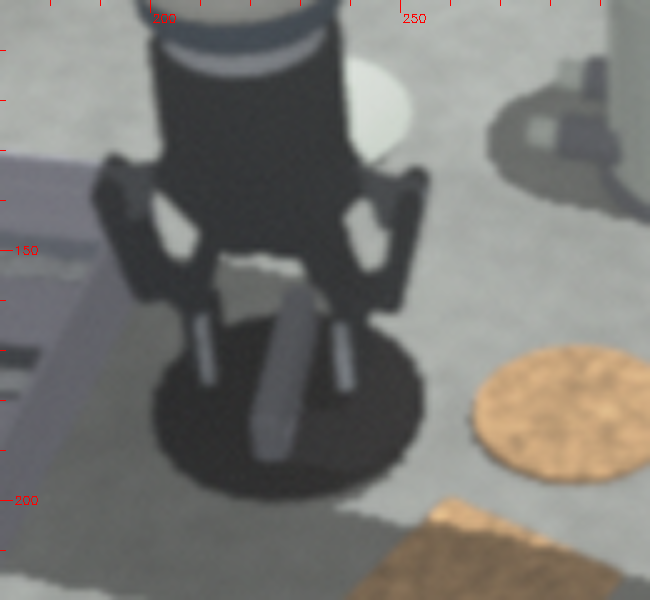

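Request:
apply_moves(
  series=[
    {"claw": 5, "dx": 0, "dy": 0, "dz": -0.2, "turn": 0},
    {"claw": 2.5, "dx": 0, "dy": 0, "dz": 0, "turn": 0},
    {"claw": 2.0, "dx": 0, "dy": 0, "dz": 0, "turn": 0},
    {"claw": 0.6, "dx": 0, "dy": 0, "dz": 0, "turn": 0},
    {"claw": 0.6, "dx": 0, "dy": 0, "dz": 0, "turn": 0},
    {"claw": 0.6, "dx": 0, "dy": 0, "dz": 0, "turn": 0},
    {"claw": 0.6, "dx": 0, "dy": 0, "dz": 0, "turn": 0},
  ],
  grip_force=60,
)

```text
time_s: 19.23
tool_pos: [0.6876, -0.0632, 0.0253]
orientation: [[-0.105, 0.994, 0.001], [0.994, 0.105, -0.0], [-0.0, 0.001, -1.0]]
wrist_force: [-0.8, 0.2, 4.8]
grip_width: 0.148
```

Request:
apply_moves(
  series=[
    {"claw": 0.6, "dx": 0, "dy": 0, "dz": 0.5, "turn": 0},
    {"claw": 0.6, "dx": 0, "dy": 0, "dz": 2, "turn": 0},
    {"claw": 0.6, "dx": 0, "dy": 0, "dz": 4, "turn": 0},
    {"claw": 0.6, "dx": 0, "dy": 0, "dz": 4, "turn": 0},
    {"claw": 0.6, "dx": 0, "dy": 0, "dz": 4, "turn": 0},
    {"claw": 0.6, "dx": -0.5, "dy": -0.8, "dz": 1.5, "turn": 0},
    {"claw": 0.6, "dx": -1, "dy": -1.5, "dz": 0, "turn": 0},
    {"claw": 0.6, "dx": -1.6, "dy": -2.4, "dz": 0, "turn": 0},
    {"claw": 0.6, "dx": -2, "dy": -3, "dz": 0, "turn": 0},
    {"claw": 0.6, "dx": -2, "dy": -3, "dz": 0, "turn": 0},
    {"claw": 0.6, "dx": -2, "dy": -3, "dz": 0, "turn": 0},
    {"claw": 0.6, "dx": -2, "dy": -3, "dz": 0, "turn": 0},
    {"claw": 0.6, "dx": -1.8, "dy": -2.6, "dz": 0, "turn": 0},
    {"claw": 0.6, "dx": -1.3, "dy": -1.9, "dz": 0, "turn": 0},
    {"claw": 0.6, "dx": -0.8, "dy": -1.2, "dz": 0, "turn": 0},
    {"claw": 0.6, "dx": -0.5, "dy": -0.7, "dz": 0, "turn": 0},
    {"claw": 0.6, "dx": 0, "dy": 0, "dz": 0, "turn": 0},
    {"claw": 0.6, "dx": 0, "dy": 0, "dz": 0, "turn": 0},
  ],
)

```text
time_s: 20.73
tool_pos: [0.5321, -0.2937, 0.1842]
orientation: [[-0.105, 0.995, -0.001], [0.995, 0.105, 0.001], [0.001, -0.001, -1.0]]
wrist_force: [0.5, -0.4, -1.0]
grip_width: 0.151
```

```bash
python3 w.py w15;python3 f.py 15 side scene;  python3 -c "
from h import *;crop('pics/side_15.png','pics/s15b.png',250,0,390,150,5);crop('pics/scene_15.png','pics/s15a.png',70,40,220,230,4)"
```

```text
20.78 [ 0.5326 -0.2933  0.1844] yaw_y 0.1058 [ 0.4 -0.3 -1.5] 0.151 eye [ 0.524 -0.216  0.327]
```

View pics/w15.png

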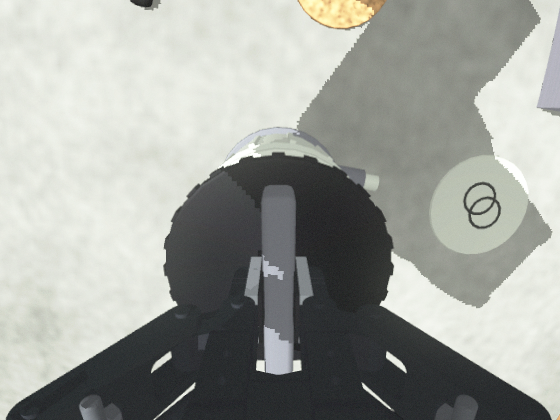

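View pics/s15b.png

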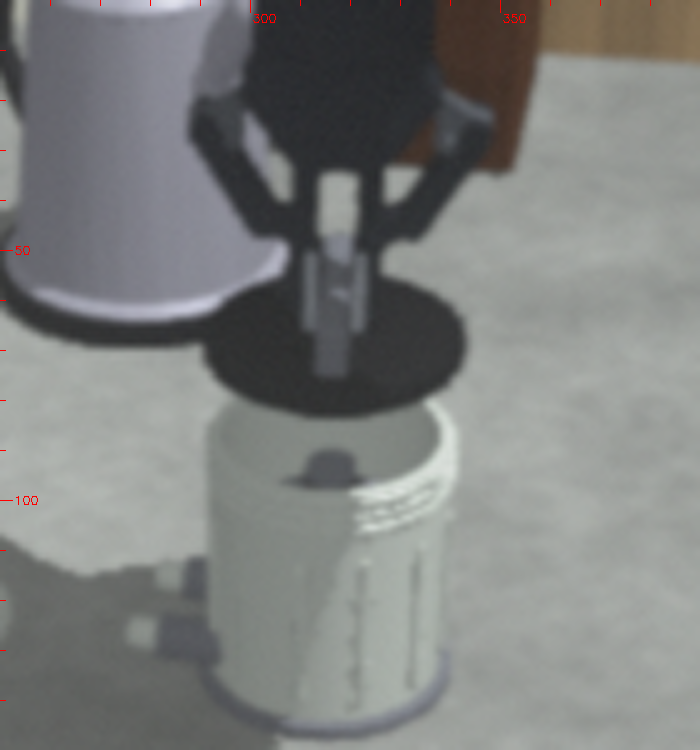

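View pics/s15a.png

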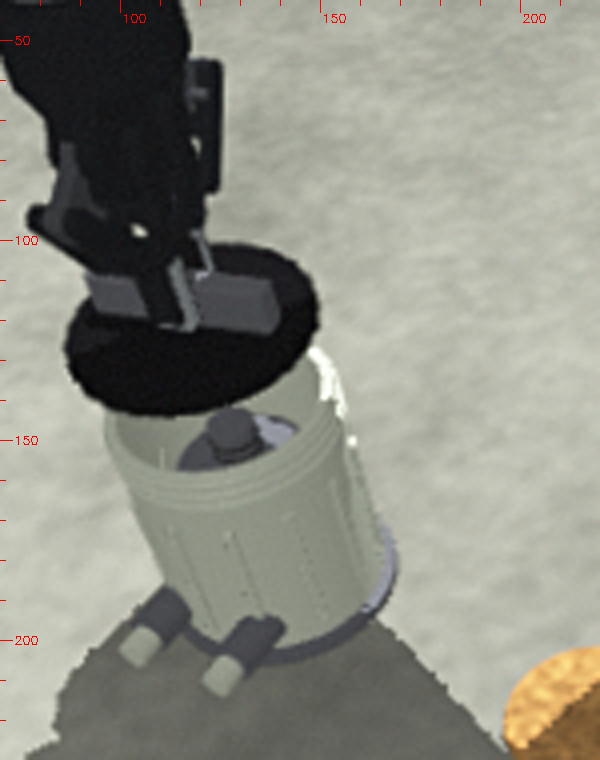

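```bash
python3 - <<'E'
from fit1 import *
W("w15")
a=("scene",px([(66,345),(318,305),(235,243),(170,416)],70,40,4)); b=("side",px([(204,340),(467,345),(332,415),(230,385),(430,385)],250,0,5))
w=("w15",np.array([(165,255),(393,255),(278,153),(185,200),(370,200)],float))
x0=np.array([.533,-.294,.181])
print(fitc(.058,[a,b],x0))
for o in(a,b,w): print(o[0],fitc(.058,[o],x0,.181))
E
```

```text
(array([ 0.53298643, -0.29540715,  0.17277908]), array([1. , 0.2, 2.2, 1.5, 0.1, 0.5, 1.3, 0.5, 0.6]))
scene (array([ 0.54076672, -0.2883083 ]), array([0.1, 0. , 1.7, 1.4]))
side (array([ 0.53073945, -0.27923413]), array([0.4, 0.1, 0.9, 0. , 1.1]))
w15 (array([ 0.53267278, -0.29384244]), array([1.5, 0.4, 2.2, 1.2, 2.5]))
```

The joint fit puts the cap at (0.533,-0.2954), over the housing centre (0.533,-0.2945); the wrist view agrees. I lower it.

Request:
apply_moves(
  series=[
    {"claw": 0.6, "dx": 0, "dy": 0, "dz": -1, "turn": 0},
    {"claw": 0.6, "dx": 0, "dy": 0, "dz": -1, "turn": 0},
    {"claw": 0.6, "dx": 0, "dy": 0, "dz": -0.6, "turn": 0},
    {"claw": 0.6, "dx": 0, "dy": 0, "dz": -0.4, "turn": 0},
    {"claw": 0.6, "dx": 0, "dy": 0, "dz": -0.3, "turn": 0},
    {"claw": 0.6, "dx": 0, "dy": 0, "dz": -0.2, "turn": 0},
    {"claw": 0.6, "dx": 0, "dy": 0, "dz": -0.1, "turn": 0},
    {"claw": 0.6, "dx": 0, "dy": 0, "dz": 0, "turn": 0},
    {"claw": 0.6, "dx": 0, "dy": 0, "dz": 0, "turn": 0},
  ],
)

```text
time_s: 21.63
tool_pos: [0.5324, -0.2943, 0.1491]
orientation: [[-0.105, 0.994, 0.0], [0.994, 0.105, -0.0], [-0.0, 0.0, -1.0]]
wrist_force: [-0.7, 0.1, -1.8]
grip_width: 0.151
```

Request:
apply_moves(
  series=[
    {"claw": 0.6, "dx": 0, "dy": 0, "dz": -0.1, "turn": 0},
    {"claw": 0.6, "dx": 0, "dy": 0, "dz": -0.1, "turn": 0},
    {"claw": 0.6, "dx": 0, "dy": 0, "dz": -0.1, "turn": 0},
    {"claw": 0.6, "dx": 0, "dy": 0, "dz": 0, "turn": 0},
    {"claw": 0.6, "dx": 0, "dy": 0, "dz": 0, "turn": 0},
  ],
)

```text
time_s: 22.05
tool_pos: [0.5322, -0.294, 0.1458]
orientation: [[-0.105, 0.994, -0.0], [0.994, 0.105, 0.0], [0.0, -0.0, -1.0]]
wrist_force: [1.1, -0.0, -1.1]
grip_width: 0.15
```

```bash
python3 w.py w16;python3 f.py 16 side scene;  python3 -c "
from h import *;crop('pics/side_16.png','pics/s16b.png',250,20,390,160,5);crop('pics/scene_16.png','pics/s16a.png',70,60,220,230,4)"
```

```text
22.1 [ 0.5323 -0.2941  0.1458] yaw_y 0.1053 [-0.4  0.  -1.2] 0.148 eye [ 0.524 -0.216  0.288]
```

View pics/s16b.png

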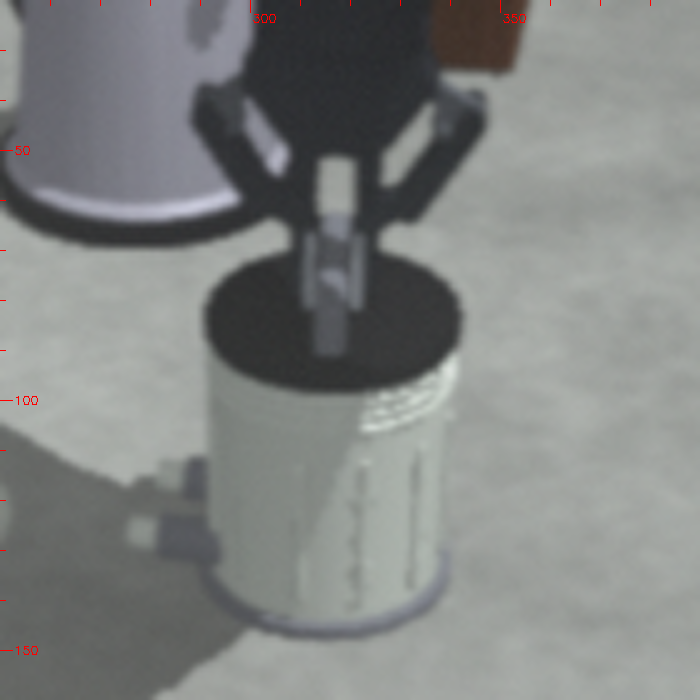

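View pics/s16a.png

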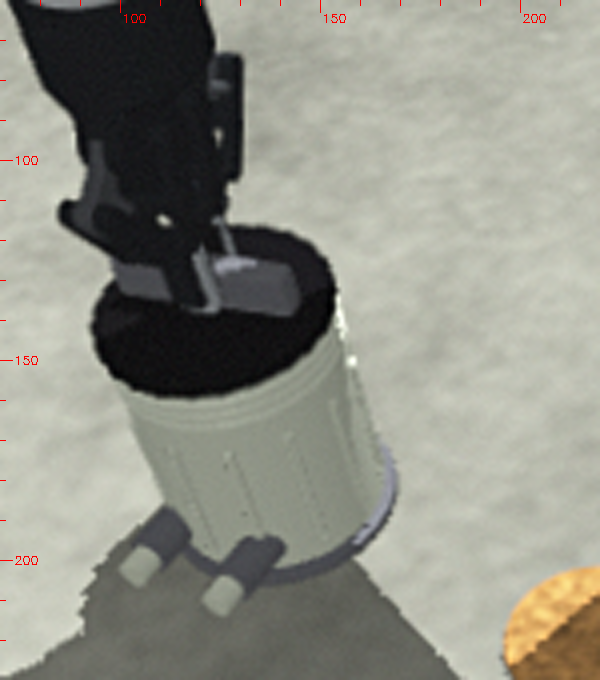

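Request:
apply_moves(
  series=[
    {"claw": 0.6, "dx": 0, "dy": 0, "dz": -0.1, "turn": 0},
    {"claw": 0.6, "dx": 0, "dy": 0, "dz": 0, "turn": 0},
    {"claw": 0.6, "dx": 0, "dy": 0, "dz": -0.1, "turn": 0},
    {"claw": 0.6, "dx": 0, "dy": 0, "dz": 0, "turn": 0},
  ],
)

```text
time_s: 22.53
tool_pos: [0.5324, -0.2942, 0.1453]
orientation: [[-0.105, 0.994, 0.0], [0.994, 0.105, -0.0], [-0.0, 0.0, -1.0]]
wrist_force: [-4.8, 2.5, 11.3]
grip_width: 0.149
```

The cap has seated at the predicted height (0.1453) with contact force. I release it.

Request:
apply_moves(
  series=[
    {"claw": 0.6, "dx": 0, "dy": 0, "dz": 0.15, "turn": 0},
    {"claw": 2, "dx": 0, "dy": 0, "dz": 0, "turn": 0},
    {"claw": 4, "dx": 0, "dy": 0, "dz": 0, "turn": 0},
    {"claw": 5, "dx": 0, "dy": 0, "dz": 0, "turn": 0},
    {"claw": 5, "dx": 0, "dy": 0, "dz": 1, "turn": 0},
    {"claw": 5, "dx": 0, "dy": 0, "dz": 3, "turn": 0},
    {"claw": 8.5, "dx": 0, "dy": 0, "dz": 4, "turn": 0},
    {"claw": 8.5, "dx": 0, "dy": 0, "dz": 4, "turn": 0},
    {"claw": 8.5, "dx": 0, "dy": 2, "dz": 1, "turn": -0.12},
    {"claw": 8.5, "dx": 0, "dy": 4, "dz": 0, "turn": -0.12},
    {"claw": 8.5, "dx": 0, "dy": 4, "dz": 0, "turn": -0.12},
  ],
)

```text
time_s: 23.45
tool_pos: [0.5328, -0.1944, 0.2775]
orientation: [[0.26, 0.966, 0.004], [0.966, -0.26, -0.001], [-0.0, 0.004, -1.0]]
wrist_force: [1.3, 0.9, -0.1]
grip_width: 0.994
```

```bash
python3 w.py w17;python3 f.py 17 side scene;  python3 -c "
from h import *;crop('pics/side_17.png','pics/s17b.png',250,40,390,160,5);crop('pics/scene_17.png','pics/s17a.png',70,80,220,230,4)"
```

```text
23.5 [ 0.5317 -0.1874  0.2765] yaw_y -0.2722 [-1.5  5.2  0.2] 0.995 eye [ 0.553 -0.119  0.42 ]
```

View pics/s17b.png

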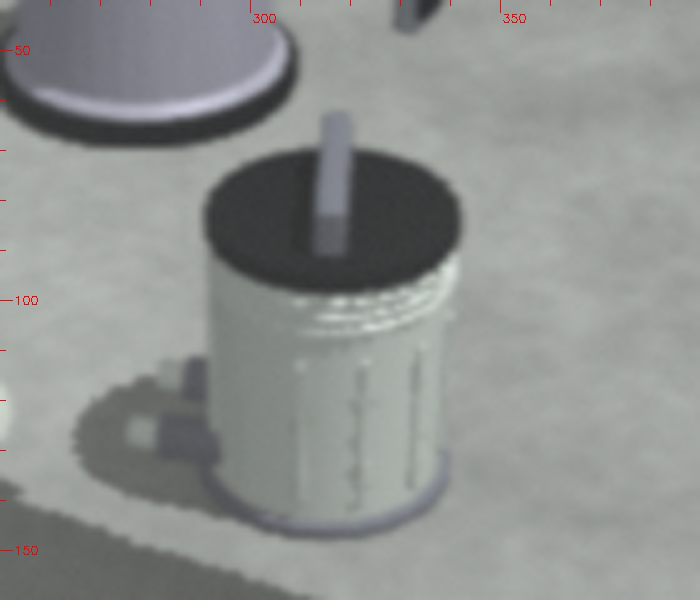

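View pics/s17a.png

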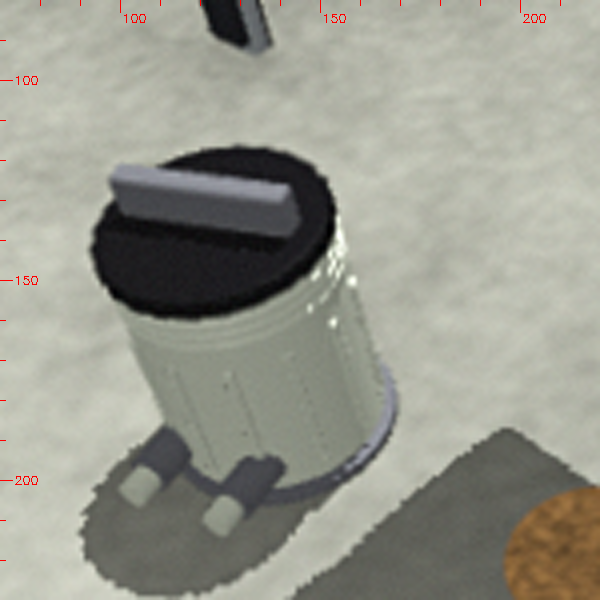

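View pics/w17.png

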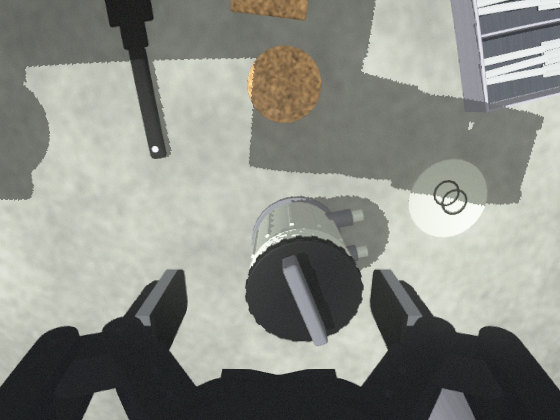

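The cap sits flat and centred on the rim (side crop: flange (203–463) over a body of (207–445)). Back to the mat for the tumbler.

Request:
apply_moves(
  series=[
    {"claw": 8.5, "dx": 0.4, "dy": 4, "dz": 0, "turn": -0.12},
    {"claw": 8.5, "dx": 0.4, "dy": 4, "dz": 0, "turn": -0.12},
    {"claw": 8.5, "dx": 0.4, "dy": 4, "dz": 0, "turn": -0.12},
    {"claw": 8.5, "dx": 0.4, "dy": 4, "dz": 0, "turn": -0.12},
    {"claw": 8.5, "dx": 0.4, "dy": 4, "dz": 0, "turn": -0.12},
    {"claw": 8.5, "dx": 0.4, "dy": 4, "dz": 0, "turn": -0.12},
    {"claw": 8.5, "dx": 0.4, "dy": 4, "dz": 0, "turn": -0.12},
    {"claw": 8.5, "dx": 0.4, "dy": 4, "dz": 0, "turn": -0.12},
    {"claw": 8.5, "dx": 0.4, "dy": 4, "dz": 0, "turn": -0.12},
    {"claw": 8.5, "dx": 0.5, "dy": 4, "dz": 0, "turn": -0.01},
    {"claw": 8.5, "dx": 0.5, "dy": 4, "dz": 0, "turn": 0},
    {"claw": 8.5, "dx": 0.5, "dy": 4, "dz": 0, "turn": 0},
    {"claw": 8.5, "dx": 0.4, "dy": 3, "dz": 0, "turn": 0},
    {"claw": 8.5, "dx": 0, "dy": 1.2, "dz": 0, "turn": 0},
    {"claw": 8.5, "dx": 0, "dy": 0, "dz": 0, "turn": 0},
    {"claw": 8.5, "dx": 0, "dy": 0, "dz": 0, "turn": 0},
  ],
)

```text
time_s: 24.93
tool_pos: [0.5866, 0.3129, 0.275]
orientation: [[0.964, 0.267, -0.0], [0.267, -0.964, -0.001], [-0.001, 0.001, -1.0]]
wrist_force: [0.5, -0.5, 0.2]
grip_width: 0.996
```

```bash
python3 w.py w18; python3 -c "
from h import *;crop('pics/w18.png','pics/w18a.png',225,130,345,240,6)"
```

```text
24.98 [0.5865 0.3122 0.2751] yaw_y -1.3016 [-0.2 -0.6  0.1] 0.993 eye [0.662 0.334 0.417]
```

View pics/w18.png

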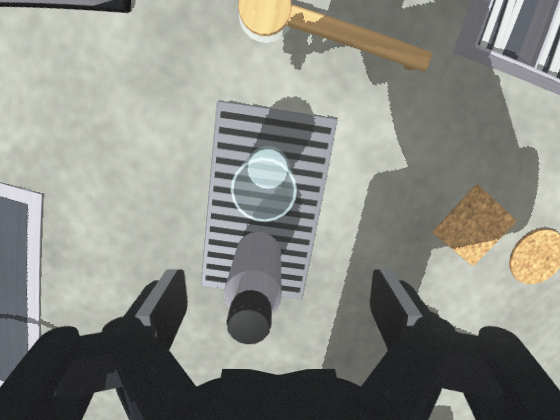

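View pics/w18a.png

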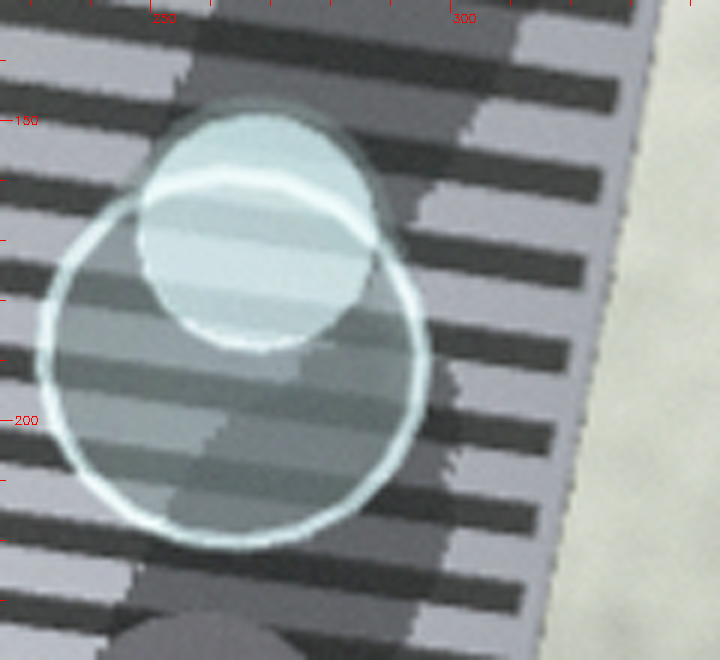

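```bash
python3 - <<'E'
from fit1 import *
W("w18")
tr=("w18",px([(38,355),(430,365),(235,165),(235,550)],225,130,6))
print(fitc(.031,[tr],np.array([.588,.327,.125]),.125))
from cell import status; print(status.state()['tool_pos'])
E
```

```text
(array([0.58770259, 0.32740219]), array([0.7, 0.7, 0.3, 0.4]))
[0.58652824 0.31217104 0.27508656]
```

Some of the shift was lost to a speed limit; the tumbler is at (0.5877,0.3274) and I correct by dy +1.5 cm.

Request:
apply_moves(
  series=[
    {"claw": 8.5, "dx": 0.1, "dy": 1.5, "dz": 0, "turn": 0},
    {"claw": 8.5, "dx": 0, "dy": 0, "dz": -3.0, "turn": 0},
    {"claw": 8.5, "dx": 0, "dy": 0, "dz": -4.0, "turn": 0},
    {"claw": 8.5, "dx": 0, "dy": 0, "dz": -4, "turn": 0},
    {"claw": 8.5, "dx": 0, "dy": 0, "dz": -4, "turn": 0},
    {"claw": 8.5, "dx": 0, "dy": 0, "dz": -2.8, "turn": 0},
    {"claw": 8.5, "dx": 0, "dy": 0, "dz": -2, "turn": 0},
    {"claw": 8.5, "dx": 0, "dy": 0, "dz": 0, "turn": 0},
    {"claw": 6.8, "dx": 0, "dy": 0, "dz": 0, "turn": 0},
    {"claw": 6.4, "dx": 0, "dy": 0, "dz": 0, "turn": 0},
    {"claw": 6.0, "dx": 0, "dy": 0, "dz": 0, "turn": 0},
    {"claw": 5.5, "dx": 0, "dy": 0, "dz": 0, "turn": 0},
    {"claw": 5, "dx": 0, "dy": 0, "dz": 0, "turn": 0},
    {"claw": 5, "dx": 0, "dy": 0, "dz": 0, "turn": 0},
  ],
  grip_force=25,
)

```text
time_s: 26.15
tool_pos: [0.5887, 0.3289, 0.0795]
orientation: [[0.964, 0.266, 0.003], [0.266, -0.964, 0.001], [0.004, -0.0, -1.0]]
wrist_force: [0.7, -2.1, 6.3]
grip_width: 0.724
```

```bash
python3 w.py w19
```

```text
26.2 [0.5887 0.329  0.0795] yaw_y -1.3016 [ 0.4 -1.6  7.3] 0.723 eye [0.664 0.35  0.222]
```

View pics/w19.png

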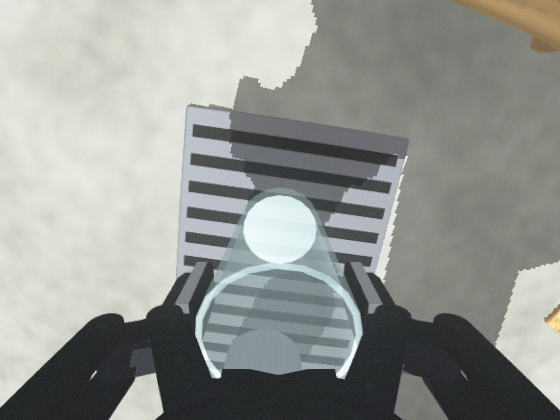

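Request:
apply_moves(
  series=[
    {"claw": 5, "dx": 0, "dy": 0, "dz": 0.5, "turn": 0},
    {"claw": 5, "dx": 0, "dy": 0, "dz": 2, "turn": 0},
    {"claw": 5, "dx": 0, "dy": 0, "dz": 3, "turn": 0},
    {"claw": 5, "dx": 0, "dy": -1, "dz": 2, "turn": 0},
    {"claw": 5, "dx": 0, "dy": -2, "dz": 0.5, "turn": 0},
    {"claw": 5, "dx": -0.2, "dy": -3, "dz": 0, "turn": 0},
    {"claw": 5, "dx": -0.2, "dy": -3.5, "dz": 0, "turn": 0},
    {"claw": 5, "dx": -0.2, "dy": -3.5, "dz": 0, "turn": 0},
    {"claw": 5, "dx": -0.2, "dy": -3.5, "dz": 0, "turn": 0},
    {"claw": 5, "dx": -0.2, "dy": -3.5, "dz": 0, "turn": 0},
    {"claw": 5, "dx": -0.2, "dy": -3.5, "dz": 0, "turn": 0},
    {"claw": 5, "dx": -0.2, "dy": -3.5, "dz": 0, "turn": 0},
    {"claw": 5, "dx": -0.2, "dy": -3.5, "dz": 0, "turn": 0},
    {"claw": 5, "dx": -0.2, "dy": -3.5, "dz": 0, "turn": 0},
    {"claw": 5, "dx": -0.2, "dy": -3.5, "dz": 0, "turn": 0},
    {"claw": 5, "dx": 0, "dy": -2.5, "dz": 0, "turn": 0},
    {"claw": 5, "dx": 0, "dy": -1.5, "dz": 0, "turn": 0},
    {"claw": 5, "dx": 0, "dy": -0.8, "dz": 0, "turn": 0},
    {"claw": 5, "dx": 0, "dy": 0, "dz": 0, "turn": 0},
    {"claw": 5, "dx": 0, "dy": 0, "dz": 0, "turn": 0},
  ],
)

```text
time_s: 27.87
tool_pos: [0.5672, -0.0941, 0.1574]
orientation: [[0.964, 0.265, -0.0], [0.265, -0.964, 0.0], [0.0, -0.0, -1.0]]
wrist_force: [-0.2, 0.2, -1.8]
grip_width: 0.724
```

```bash
python3 w.py w20;python3 f.py 20 side scene;  python3 -c "
from h import *;crop('pics/side_20.png','pics/s20b.png',220,70,340,220,5);crop('pics/scene_20.png','pics/s20a.png',150,80,300,260,4);crop('pics/w20.png','pics/w20a.png',180,130,380,310,4)"
```

```text
27.92 [ 0.5672 -0.0936  0.1574] yaw_y -1.3014 [ 0.1  0.5 -1.4] 0.723 eye [ 0.643 -0.073  0.3  ]
```

View pics/s20b.png

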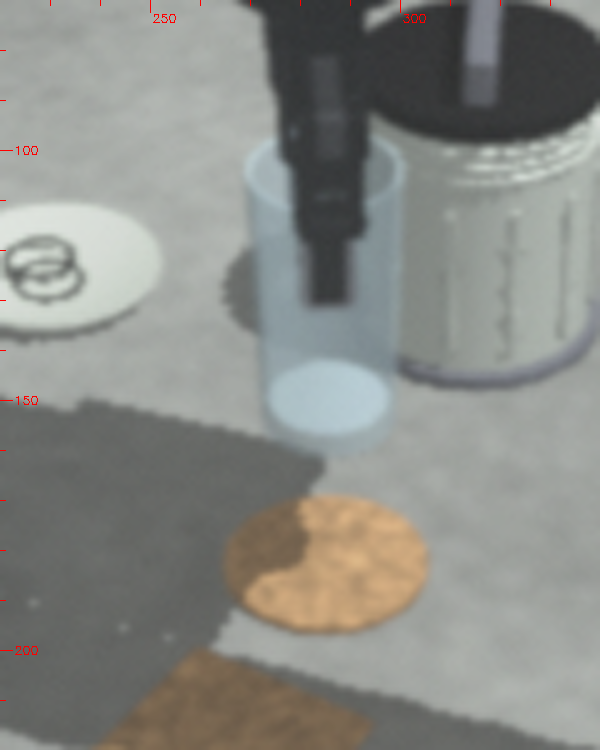

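View pics/s20a.png

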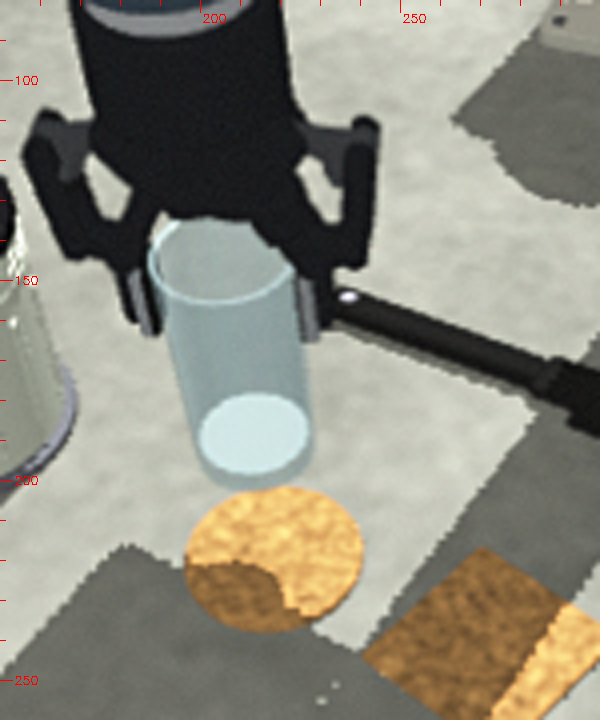

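View pics/w20a.png

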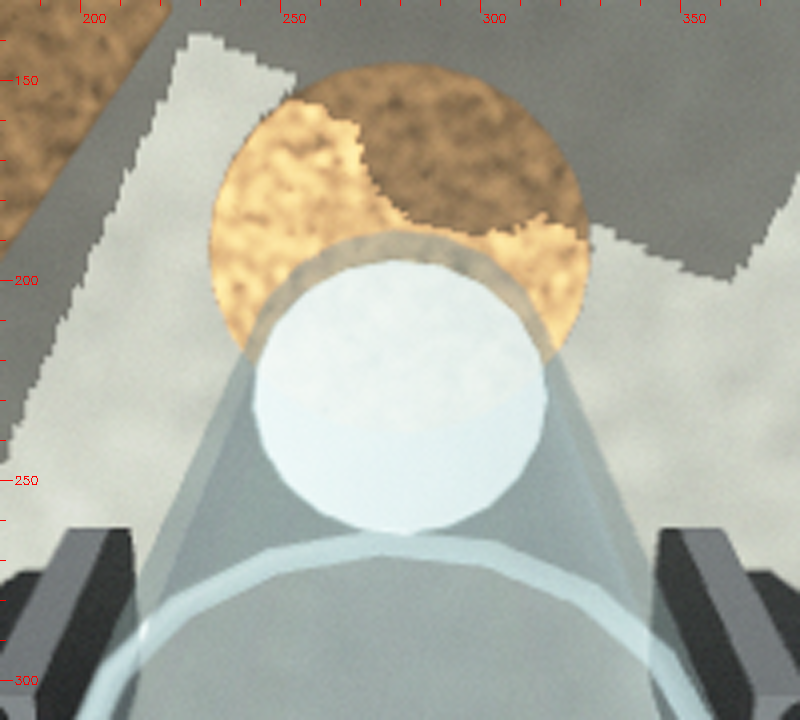

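```bash
python3 - <<'E'
from fit1 import *
W("w20")
d=("w20",px([(253,395),(548,395),(400,262),(402,533)],180,130,4)); c=("w20",px([(210,240),(590,240),(400,62),(250,120),(560,130)],180,130,4))
f=("w20",px([(400,229)],180,130,4))
for z in(.087,.09): print(z,fitc(.025,[d],np.array([.567,-.094,z]),z))
print(fitc(.025,[d],np.array([.567,-.094,.09])))
print("coaster",fitc(.045,[c],np.array([.568,-.094,.006]),.006))
a=("scene",px([(198,435),(310,435),(254,393),(254,474)],150,80,4)); b=("side",px([(267,395),(392,400),(330,358),(328,438)],220,70,5))
print(fitc(.025,[a,b],np.array([.567,-.094,.09])),fitc(.025,[a,b,d],np.array([.567,-.094,.09])))
a=("scene",px([(184,555),(363,550),(275,487),(268,631)],150,80,4)); b=("side",px([(223,560),(429,563),(328,494),(322,630)],220,70,5))
print("co",fitc(.045,[a,b],np.array([.568,-.094,.006])),fitc(.045,[a,b,c],np.array([.568,-.094,.006])))
E
```

```text
0.087 (array([ 0.56371266, -0.09589539]), array([1.3, 1.3, 0.6, 0.7]))
0.09 (array([ 0.56477412, -0.09559539]), array([0.8, 0.8, 0.2, 0.2]))
(array([ 0.56588214, -0.09532502,  0.09306885]), array([0.3, 0.2, 0.4, 0.3]))
coaster (array([ 0.56998358, -0.09449916]), array([0.5, 0.7, 1.4, 1.1, 1.3]))
(array([ 0.56529144, -0.09519401,  0.09131256]), array([0.5, 0.5, 0. , 0.2, 0.3, 0.6, 0.9, 0.7])) (array([ 0.56525656, -0.09542261,  0.09138082]), array([0.4, 0.7, 0.1, 0.3, 0.4, 0.6, 0.8, 0.7, 0.5, 0.6, 0.1, 0.1]))
co (array([ 0.56817262, -0.09589298,  0.00207815]), array([0.1, 0.1, 0. , 0.5, 0.1, 0.2, 0.5, 0.1])) (array([ 0.56945686, -0.09467275,  0.00363103]), array([0.1, 0.2, 0.2, 0.3, 0.9, 0.9, 0.3, 0.3, 0.1, 0.3, 1.1, 1.4, 1.6]))
```

The foot is at (0.5653,-0.0953) and the coaster at (0.569,-0.0948), so I shift +0.35 cm in x and lower gently.

Request:
apply_moves(
  series=[
    {"claw": 5, "dx": 0.35, "dy": 0, "dz": -1, "turn": 0},
    {"claw": 5, "dx": 0, "dy": 0, "dz": -2, "turn": 0},
    {"claw": 5, "dx": 0, "dy": 0, "dz": -2, "turn": 0},
    {"claw": 5, "dx": 0, "dy": 0, "dz": -1, "turn": 0},
    {"claw": 5, "dx": 0, "dy": 0, "dz": -0.5, "turn": 0},
    {"claw": 5, "dx": 0, "dy": 0, "dz": -0.3, "turn": 0},
    {"claw": 5, "dx": 0, "dy": 0, "dz": -0.2, "turn": 0},
    {"claw": 5, "dx": 0, "dy": 0, "dz": -0.2, "turn": 0},
    {"claw": 5, "dx": 0, "dy": 0, "dz": -0.1, "turn": 0},
    {"claw": 5, "dx": 0, "dy": 0, "dz": -0.1, "turn": 0},
    {"claw": 5, "dx": 0, "dy": 0, "dz": -0.1, "turn": 0},
    {"claw": 5, "dx": 0, "dy": 0, "dz": 0, "turn": 0},
    {"claw": 5, "dx": 0, "dy": 0, "dz": 0, "turn": 0},
  ],
)

```text
time_s: 29.1
tool_pos: [0.571, -0.0945, 0.0825]
orientation: [[0.964, 0.266, 0.0], [0.266, -0.964, -0.0], [0.0, 0.0, -1.0]]
wrist_force: [0.2, -0.4, -1.7]
grip_width: 0.727
```

```bash
python3 w.py w21
```

```text
29.15 [ 0.5709 -0.0945  0.0825] yaw_y -1.3017 [ 0.2  0.3 -1.8] 0.727 eye [ 0.646 -0.073  0.225]
```

View pics/w21.png

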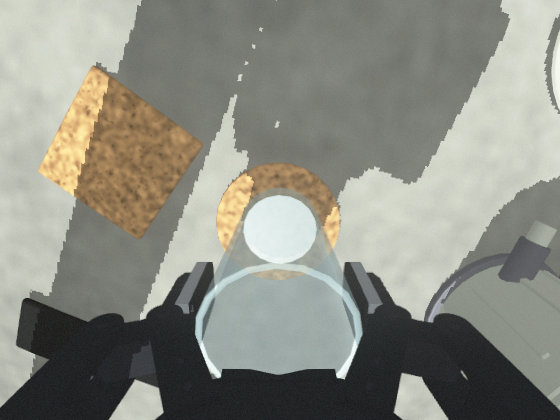

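Request:
apply_moves(
  series=[
    {"claw": 5, "dx": 0, "dy": 0, "dz": -0.1, "turn": 0},
    {"claw": 5, "dx": 0, "dy": 0, "dz": -0.05, "turn": 0},
    {"claw": 5, "dx": 0, "dy": 0, "dz": -0.05, "turn": 0},
    {"claw": 5, "dx": 0, "dy": 0, "dz": 0, "turn": 0},
    {"claw": 5, "dx": 0, "dy": 0, "dz": 0, "turn": 0},
  ],
)

```text
time_s: 29.57
tool_pos: [0.571, -0.0945, 0.0806]
orientation: [[0.964, 0.266, 0.0], [0.266, -0.964, -0.0], [0.0, 0.0, -1.0]]
wrist_force: [-0.5, 0.1, 1.9]
grip_width: 0.722
```

```bash
python3 w.py w22; python3 -c "
from h import *;crop('pics/w22.png','pics/w22a.png',200,140,360,300,5)"
```

```text
29.62 [ 0.571  -0.0945  0.0806] yaw_y -1.3017 [-1.2 -0.5  1.7] 0.725 eye [ 0.646 -0.073  0.223]
```

View pics/w22a.png

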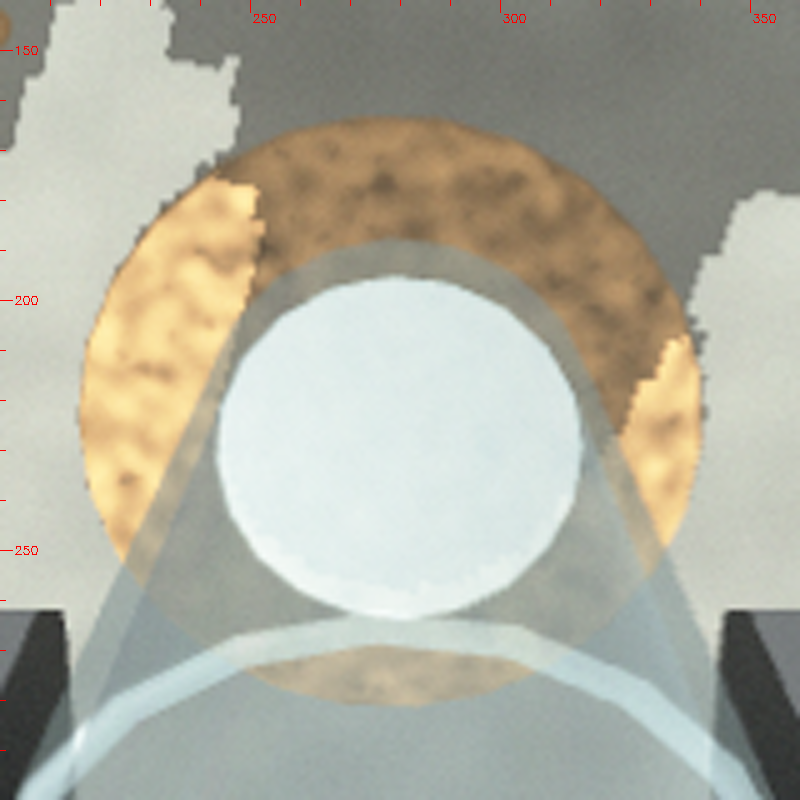

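```bash
python3 - <<'E'
from fit1 import *
W("w22")
q=lambda p:("w22",px(p,200,140,5))
d=q([(217,445),(583,440),(400,277),(400,618)]);c=q([(79,415),(702,415),(390,115),(385,706)])
print(fitc(.025,[d],np.array([.57,-.094,.0145]),.0145)); print(fitc(.045,[c],np.array([.57,-.094,.006]),.006))
x,_=fitc(.045,[c],np.array([.57,-.094,.006]),.006)
# foot outer top edge
for y in(.5660,.569,.571): print(y, proj(P["w22"],circ((y,-.0945),.028,.006,360))[:,1].min())
E
```

```text
(array([ 0.56894227, -0.09585055]), array([0.3, 0.3, 0.2, 0.1]))
(array([ 0.56909643, -0.09440798]), array([0.8, 0.7, 0.2, 0.3]))
0.566 191.284164600592
0.569 187.19848957097923
0.571 184.4577315356013
```

The foot is within 1.5 mm of the coaster's centre and resting (force +1.7 N). I release and lift.

Request:
apply_moves(
  series=[
    {"claw": 6.4, "dx": 0, "dy": 0, "dz": 0, "turn": 0},
    {"claw": 7.2, "dx": 0, "dy": 0, "dz": 0, "turn": 0},
    {"claw": 8.5, "dx": 0, "dy": 0, "dz": 0, "turn": 0},
    {"claw": 8.5, "dx": 0, "dy": 0, "dz": 0, "turn": 0},
    {"claw": 8.5, "dx": 0, "dy": 0, "dz": 1, "turn": 0},
    {"claw": 8.5, "dx": 0, "dy": 0, "dz": 3, "turn": 0},
    {"claw": 8.5, "dx": 0, "dy": 0, "dz": 4, "turn": 0},
    {"claw": 8.5, "dx": 0, "dy": 0, "dz": 4, "turn": 0},
    {"claw": 8.5, "dx": -0.5, "dy": 2, "dz": 3, "turn": 0},
    {"claw": 8.5, "dx": -0.8, "dy": 3, "dz": 0, "turn": 0},
    {"claw": 8.5, "dx": -0.8, "dy": 3.5, "dz": 0, "turn": 0},
    {"claw": 8.5, "dx": -0.8, "dy": 3.5, "dz": 0, "turn": 0},
    {"claw": 8.5, "dx": -0.8, "dy": 3.5, "dz": 0, "turn": 0},
    {"claw": 8.5, "dx": -0.8, "dy": 3.5, "dz": 0, "turn": 0},
    {"claw": 8.5, "dx": -0.8, "dy": 3.5, "dz": 0, "turn": 0},
    {"claw": 8.5, "dx": -0.8, "dy": 3.5, "dz": 0, "turn": 0},
    {"claw": 8.5, "dx": -0.8, "dy": 3.5, "dz": 0, "turn": 0},
    {"claw": 8.5, "dx": -0.8, "dy": 2.5, "dz": 0, "turn": 0},
    {"claw": 8.5, "dx": 0, "dy": 0, "dz": 0, "turn": 0},
    {"claw": 8.5, "dx": 0, "dy": 0, "dz": 0, "turn": 0},
  ],
)

```text
time_s: 31.28
tool_pos: [0.4934, 0.2267, 0.231]
orientation: [[0.963, 0.269, 0.001], [0.269, -0.963, 0.0], [0.001, 0.0, -1.0]]
wrist_force: [0.7, -0.4, -0.4]
grip_width: 0.995
```

```bash
python3 w.py w23;python3 f.py 23 side scene;  python3 -c "
from h import *;crop('pics/side_23.png','pics/s23b.png',220,100,340,230,5);crop('pics/scene_23.png','pics/s23a.png',150,130,300,260,4)"
```

```text
31.33 [0.4937 0.2258 0.2308] yaw_y -1.3002 [ 0.9  0.2 -0. ] 0.993 eye [0.569 0.248 0.373]
```

View pics/w23.png

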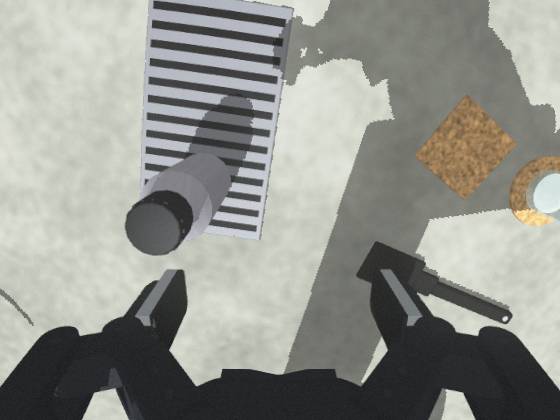

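View pics/s23b.png

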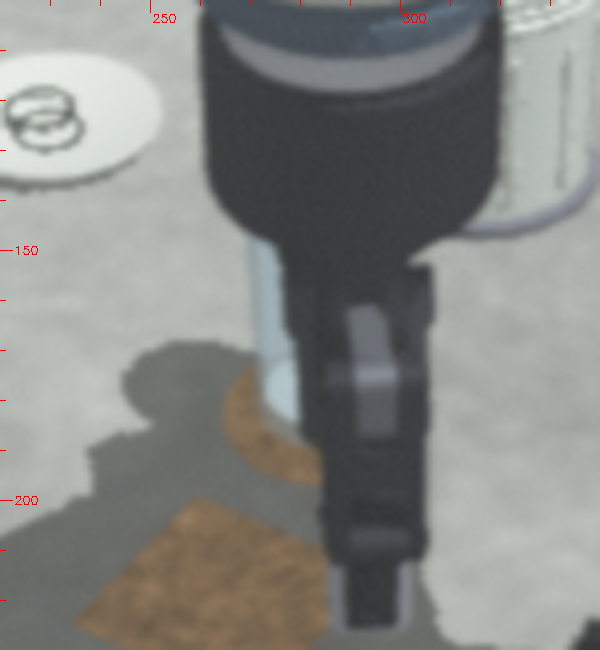

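View pics/s23a.png

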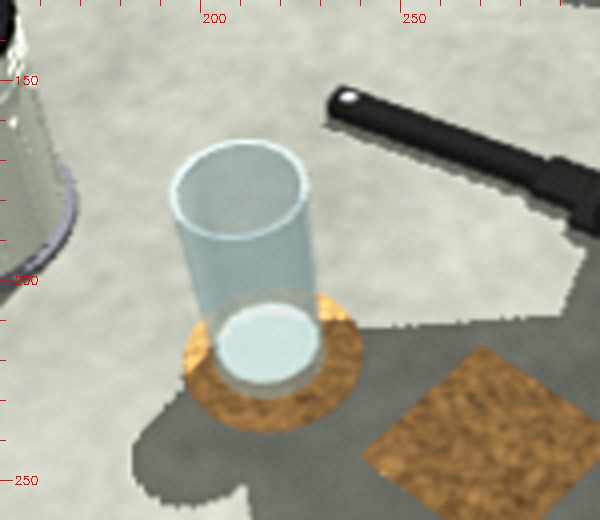

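The tumbler stands upright in the middle of the round coaster. Now the bottle at (0.470,0.309).

Request:
apply_moves(
  series=[
    {"claw": 8.5, "dx": -1, "dy": 3, "dz": 0, "turn": 0},
    {"claw": 8.5, "dx": -0.8, "dy": 3.3, "dz": 0, "turn": 0},
    {"claw": 8.5, "dx": -0.5, "dy": 2, "dz": 0, "turn": 0},
    {"claw": 8.5, "dx": 0, "dy": 0, "dz": 0, "turn": 0},
    {"claw": 8.5, "dx": 0, "dy": 0, "dz": 0, "turn": 0},
    {"claw": 8.5, "dx": 0, "dy": 0, "dz": -2, "turn": 0},
    {"claw": 8.5, "dx": 0, "dy": 0, "dz": -3, "turn": 0},
    {"claw": 7, "dx": 0, "dy": 0, "dz": -2.5, "turn": 0},
    {"claw": 6.5, "dx": 0, "dy": 0, "dz": -1.1, "turn": 0},
    {"claw": 6.5, "dx": 0, "dy": 0, "dz": 0, "turn": 0},
    {"claw": 6, "dx": 0, "dy": 0, "dz": 0, "turn": 0},
  ],
)

```text
time_s: 32.35
tool_pos: [0.4713, 0.3076, 0.1445]
orientation: [[0.964, 0.265, -0.001], [0.265, -0.964, -0.001], [-0.001, 0.0, -1.0]]
wrist_force: [0.3, 0.5, 0.1]
grip_width: 0.708
```

```bash
python3 w.py w24
```

```text
32.4 [0.4719 0.3082 0.1454] yaw_y -1.3027 [ 0.9  0.7 -0.2] 0.706 eye [0.547 0.329 0.287]
```

View pics/w24.png

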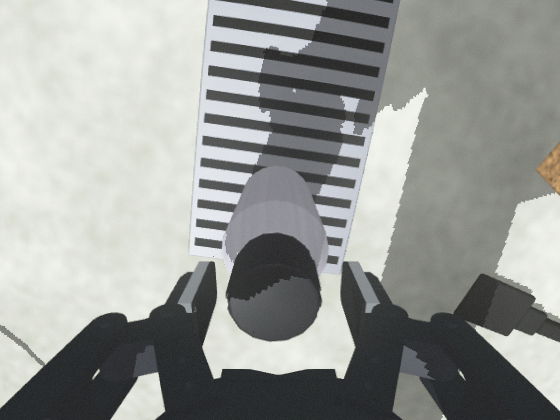

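Request:
apply_moves(
  series=[
    {"claw": 4.6, "dx": 0, "dy": 0, "dz": 0, "turn": 0},
    {"claw": 4.0, "dx": 0, "dy": 0, "dz": 0, "turn": 0},
    {"claw": 3.2, "dx": 0, "dy": 0, "dz": 0, "turn": 0},
    {"claw": 3.2, "dx": 0, "dy": 0, "dz": 0, "turn": 0},
    {"claw": 3.2, "dx": 0, "dy": 0, "dz": 0, "turn": 0},
    {"claw": 3.2, "dx": 0, "dy": 0, "dz": 0, "turn": 0},
  ],
  grip_force=50,
)

```text
time_s: 32.9
tool_pos: [0.4719, 0.3093, 0.1461]
orientation: [[0.964, 0.266, 0.003], [0.266, -0.964, 0.002], [0.003, -0.001, -1.0]]
wrist_force: [-0.6, 0.5, 7.8]
grip_width: 0.448
```

Request:
apply_moves(
  series=[
    {"claw": 3.2, "dx": 0, "dy": 0, "dz": 0.5, "turn": 0},
    {"claw": 3.2, "dx": 0, "dy": 0, "dz": 1.5, "turn": 0},
    {"claw": 3.2, "dx": 0, "dy": 0, "dz": 2, "turn": 0},
    {"claw": 3.2, "dx": 0.5, "dy": -1, "dz": 1, "turn": 0},
    {"claw": 3.2, "dx": 0.9, "dy": -2, "dz": 0, "turn": 0},
    {"claw": 3.2, "dx": 1.3, "dy": -3, "dz": 0, "turn": 0},
    {"claw": 3.2, "dx": 1.5, "dy": -3.5, "dz": 0, "turn": 0},
    {"claw": 3.2, "dx": 1.5, "dy": -3.5, "dz": 0, "turn": 0},
    {"claw": 3.2, "dx": 1.5, "dy": -3.5, "dz": 0, "turn": 0},
    {"claw": 3.2, "dx": 1.5, "dy": -3.5, "dz": 0, "turn": 0},
    {"claw": 3.2, "dx": 1.2, "dy": -3.4, "dz": 0, "turn": 0},
    {"claw": 3.2, "dx": 1, "dy": -2.5, "dz": 0, "turn": 0},
    {"claw": 3.2, "dx": 0.5, "dy": -1.5, "dz": 0, "turn": 0},
    {"claw": 3.2, "dx": 0.3, "dy": -1, "dz": 0, "turn": 0},
    {"claw": 3.2, "dx": 0, "dy": 0, "dz": 0, "turn": 0},
    {"claw": 3.2, "dx": 0, "dy": 0, "dz": 0, "turn": 0},
  ],
)

```text
time_s: 34.23
tool_pos: [0.5874, 0.0243, 0.1941]
orientation: [[0.964, 0.265, -0.001], [0.265, -0.964, 0.0], [-0.001, -0.0, -1.0]]
wrist_force: [0.6, -0.3, -3.1]
grip_width: 0.451
```

```bash
python3 w.py w25;python3 f.py 25 side scene;  python3 -c "
from h import *;crop('pics/side_25.png','pics/s25b.png',210,120,330,260,5);crop('pics/scene_25.png','pics/s25a.png',220,120,340,280,4);crop('pics/w25.png','pics/w25a.png',180,120,380,320,4)"
```

```text
34.28 [0.5873 0.025  0.1942] yaw_y -1.3017 [-0.6  0.5 -3.2] 0.447 eye [0.663 0.045 0.337]
```

View pics/s25b.png

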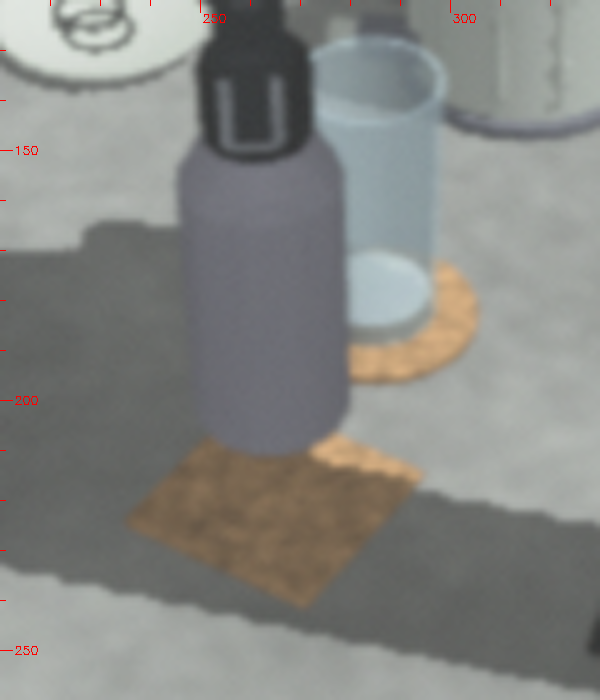

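View pics/s25a.png

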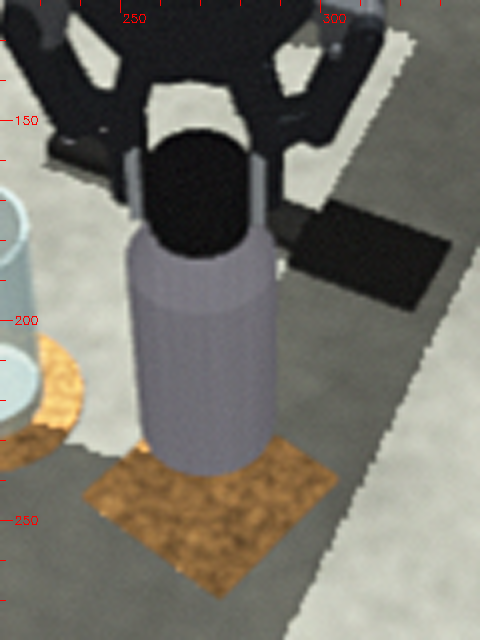

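View pics/w25a.png

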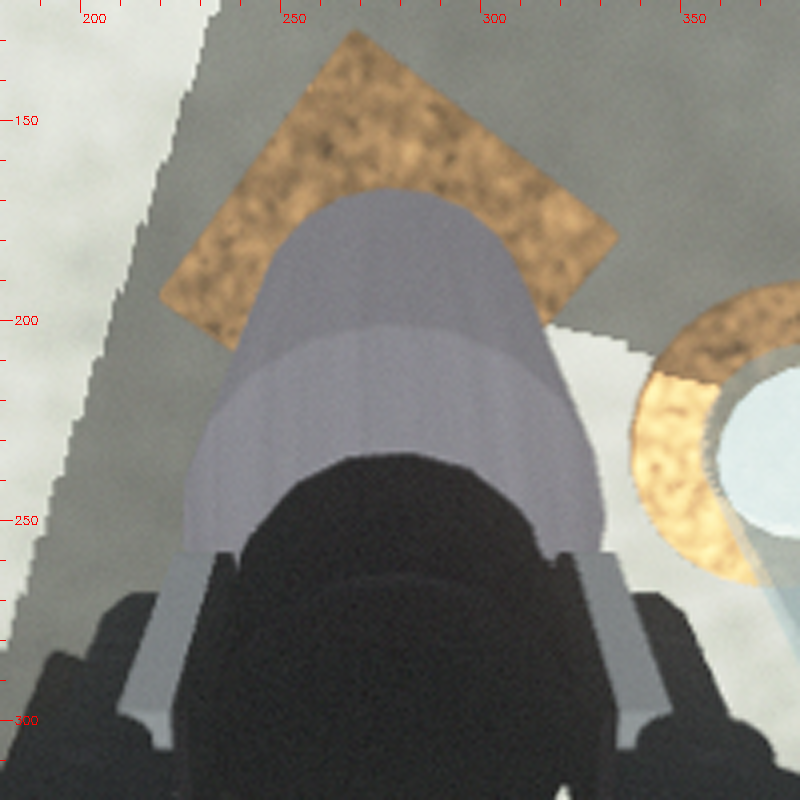

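```bash
python3 - <<'E'
from fit1 import *
W("w25")
w=("w25",px([(395,187),(330,203),(460,203),(290,232),(500,232)],180,120,4))
a=("scene",px([(205,475),(150,447),(265,450),(170,465),(245,466)],220,120,4))
b=("side",px([(272,456),(220,438),(335,430),(245,451),(310,447)],210,120,5))
x0=np.array([.587,.025,.053])
for o in(w,a,b): print(o[0],fitc(.031,[o],x0,.053))
print(fitc(.031,[w,a,b],x0)); print(fitc(.031,[a,b],x0))
q=onz(P["w25"],px([(357,28),(619,235),(160,295)],180,120,4),.006);print(q.round(4),((q[1]+q[2])/2).round(4))
for n,l in(("scene",px([(82,496),(338,480)],220,120,4)),("side",px([(125,518),(423,470)],210,120,5))):
    q=onz(P[n],l,.006);print(n,q.round(4),q.mean(0).round(4))
E
```

```text
w25 (array([0.58533769, 0.02389176]), array([0.2, 0.2, 0.1, 0.3, 0.4]))
scene (array([0.58364345, 0.02516729]), array([0.2, 0.1, 0.1, 0. , 0.1]))
side (array([0.58472791, 0.02319729]), array([0.5, 0.5, 0.3, 0.1, 0.1]))
(array([0.58528146, 0.02430088, 0.05413983]), array([0.1, 0.3, 0.2, 0.1, 0.8, 0.1, 0.9, 0.4, 0.6, 0.2, 0.6, 0.7, 0. ,
       0. , 0.3]))
(array([0.58471918, 0.0254519 , 0.05486739]), array([0.2, 0.1, 0. , 0.1, 0.1, 0.4, 0.7, 0.2, 0.1, 0.1]))
[[ 0.6432  0.0495  0.006 ]
 [ 0.6106 -0.0296  0.006 ]
 [ 0.5632  0.082   0.006 ]] [0.5869 0.0262 0.006 ]
scene [[ 0.6128 -0.0294  0.006 ]
 [ 0.5655  0.0831  0.006 ]] [0.5891 0.0268 0.006 ]
side [[0.641  0.0523 0.006 ]
 [0.5288 0.0036 0.006 ]] [0.5849 0.0279 0.006 ]
```

The foot is at (0.585,0.0243) and the coaster's centre at (0.587,0.026), so I shift 2 mm and 1.5 mm and lower.

Request:
apply_moves(
  series=[
    {"claw": 3.2, "dx": 0.2, "dy": 0.15, "dz": -1, "turn": 0},
    {"claw": 3.2, "dx": 0, "dy": 0, "dz": -1.5, "turn": 0},
    {"claw": 3.2, "dx": 0, "dy": 0, "dz": -0.8, "turn": 0},
    {"claw": 3.2, "dx": 0, "dy": 0, "dz": -0.5, "turn": 0},
    {"claw": 3.2, "dx": 0, "dy": 0, "dz": -0.3, "turn": 0},
    {"claw": 3.2, "dx": 0, "dy": 0, "dz": -0.2, "turn": 0},
    {"claw": 3.2, "dx": 0, "dy": 0, "dz": -0.1, "turn": 0},
    {"claw": 3.2, "dx": 0, "dy": 0, "dz": -0.1, "turn": 0},
    {"claw": 3.2, "dx": 0, "dy": 0, "dz": -0.1, "turn": 0},
    {"claw": 3.2, "dx": 0, "dy": 0, "dz": 0, "turn": 0},
    {"claw": 3.2, "dx": 0, "dy": 0, "dz": 0, "turn": 0},
  ],
)

```text
time_s: 35.3
tool_pos: [0.59, 0.026, 0.1486]
orientation: [[0.964, 0.266, 0.0], [0.266, -0.964, 0.0], [0.0, 0.0, -1.0]]
wrist_force: [-0.6, 0.5, -3.5]
grip_width: 0.454
```

Request:
apply_moves(
  series=[
    {"claw": 3.2, "dx": 0, "dy": 0, "dz": -0.1, "turn": 0},
    {"claw": 3.2, "dx": 0, "dy": 0, "dz": -0.05, "turn": 0},
    {"claw": 3.2, "dx": 0, "dy": 0, "dz": 0, "turn": 0},
    {"claw": 3.2, "dx": 0, "dy": 0, "dz": 0, "turn": 0},
  ],
)

```text
time_s: 35.63
tool_pos: [0.5901, 0.026, 0.1472]
orientation: [[0.964, 0.266, 0.001], [0.266, -0.964, 0.0], [0.001, 0.0, -1.0]]
wrist_force: [-0.9, 0.0, 0.6]
grip_width: 0.446
```

```bash
python3 w.py w26;python3 f.py 26 side scene;  python3 -c "
from h import *;crop('pics/side_26.png','pics/s26b.png',210,140,330,260,5);crop('pics/scene_26.png','pics/s26a.png',220,150,340,290,5);crop('pics/w26.png','pics/w26a.png',180,120,380,320,4)"
```

```text
35.68 [0.5901 0.026  0.1471] yaw_y -1.3017 [-0.5  0.4  0.6] 0.454 eye [0.665 0.047 0.29 ]
```

View pics/s26b.png

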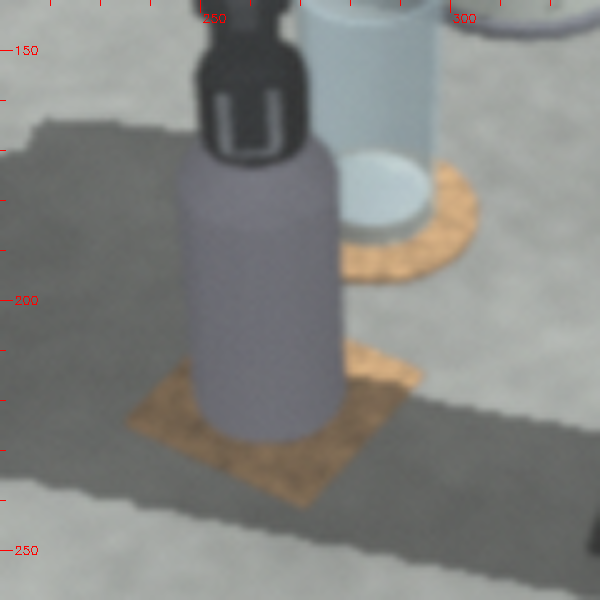

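View pics/s26a.png

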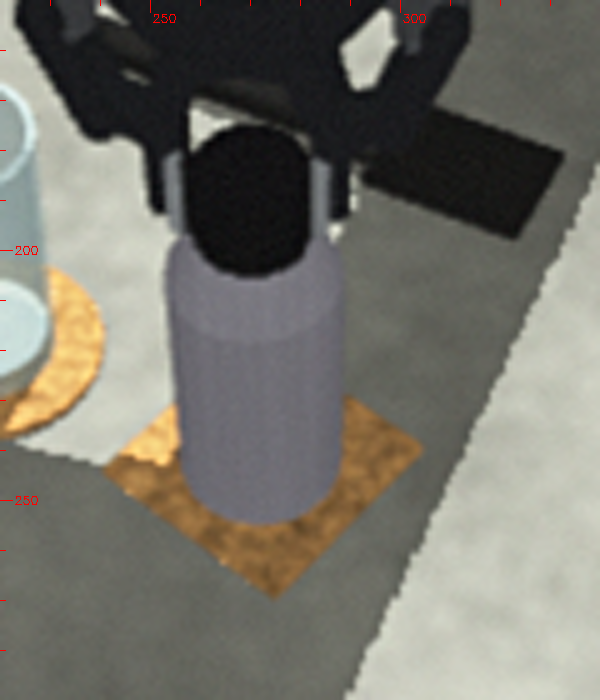

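View pics/w26a.png

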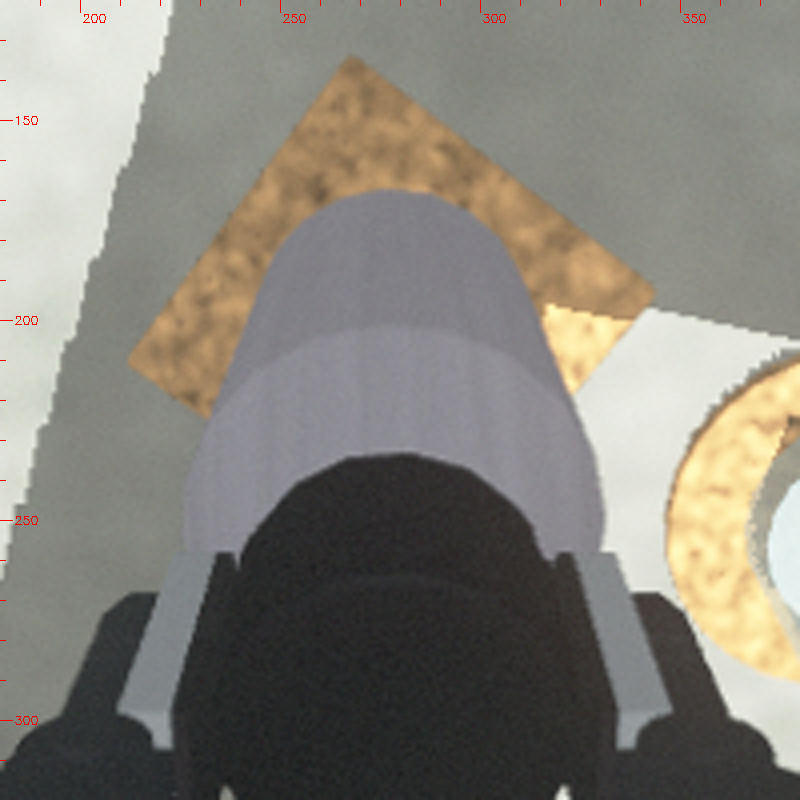

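```bash
python3 - <<'E'
from fit1 import *
W("w26")
w=("w26",px([(395,187),(330,203),(460,203),(290,232),(500,232)],180,120,4))
a=("scene",px([(262,524),(190,488),(330,486),(215,510),(305,511)],220,150,5))
b=("side",px([(270,441),(205,410),(340,405),(235,433),(310,430)],210,140,5))
x0=np.array([.587,.025,.006])
for o in(w,a,b): print(o[0],fitc(.031,[o],x0,.006))
print(fitc(.031,[w,a,b],x0))
for n,l in(("w26",px([(655,290),(130,360)],180,120,4)),("scene",px([(105,467),(424,447)],220,150,5)),("side",px([(127,418),(423,373)],210,140,5))):
    q=onz(P[n],l,.006);print(n,q.round(4),q.mean(0).round(4))
E
```

```text
w26 (array([0.58823781, 0.02556498]), array([0.2, 0.2, 0.2, 0.3, 0.3]))
scene (array([0.58657571, 0.02485433]), array([0.4, 0.2, 0.3, 0.2, 0.1]))
side (array([0.58738781, 0.02276536]), array([0.5, 0.4, 0.3, 0. , 0.1]))
(array([0.5883919 , 0.02560695, 0.00859218]), array([0.2, 0.1, 0.1, 0.4, 0.4, 0.3, 0.2, 0.5, 0.3, 0.1, 0.5, 1.1, 0.4,
       0.3, 0.3]))
w26 [[ 0.6111 -0.0292  0.006 ]
 [ 0.5633  0.0819  0.006 ]] [0.5872 0.0264 0.006 ]
scene [[ 0.6111 -0.0291  0.006 ]
 [ 0.5639  0.0832  0.006 ]] [0.5875 0.027  0.006 ]
side [[0.6402 0.0521 0.006 ]
 [0.5285 0.0053 0.006 ]] [0.5843 0.0287 0.006 ]
```

The bottle is within about 2 mm of the middle and resting. I release, rise and move clear.

Request:
apply_moves(
  series=[
    {"claw": 3.2, "dx": 0, "dy": 0, "dz": -0.05, "turn": 0},
    {"claw": 4.2, "dx": 0, "dy": 0, "dz": 0, "turn": 0},
    {"claw": 5.5, "dx": 0, "dy": 0, "dz": 0, "turn": 0},
    {"claw": 7.5, "dx": 0, "dy": 0, "dz": 0, "turn": 0},
    {"claw": 7.5, "dx": 0, "dy": 0, "dz": 0, "turn": 0},
    {"claw": 7.5, "dx": 0, "dy": 0, "dz": 1, "turn": 0},
    {"claw": 7.5, "dx": 0, "dy": 0, "dz": 3, "turn": 0},
    {"claw": 7.5, "dx": 0, "dy": 0, "dz": 4, "turn": 0},
    {"claw": 7.5, "dx": 0, "dy": 0, "dz": 4, "turn": 0},
    {"claw": 7.5, "dx": -3, "dy": 2, "dz": 1, "turn": 0},
    {"claw": 7.5, "dx": -3, "dy": 2.5, "dz": 0, "turn": 0},
    {"claw": 7.5, "dx": -3, "dy": 2.5, "dz": 0, "turn": 0},
    {"claw": 7.5, "dx": -3, "dy": 2.5, "dz": 0, "turn": 0},
    {"claw": 7.5, "dx": -2, "dy": 2.5, "dz": 0, "turn": 0},
    {"claw": 7.5, "dx": 0, "dy": 2, "dz": 0, "turn": 0},
    {"claw": 7.5, "dx": 0, "dy": 0, "dz": 0, "turn": 0},
    {"claw": 7.5, "dx": 0, "dy": 0, "dz": 0, "turn": 0},
    {"claw": 7.5, "dx": 0, "dy": 0, "dz": 0, "turn": 0},
  ],
)

```text
time_s: 37.28
tool_pos: [0.4501, 0.1658, 0.2768]
orientation: [[0.964, 0.266, 0.001], [0.266, -0.964, -0.0], [0.001, 0.0, -1.0]]
wrist_force: [-0.2, -0.2, 0.3]
grip_width: 0.876
```

```bash
python3 w.py w27;python3 f.py 27 side scene
```

```text
37.33 [0.4502 0.1655 0.2766] yaw_y -1.3021 [ 0.1 -0.5  0. ] 0.877 eye [0.525 0.187 0.419]
```

View pics/scene_27.png

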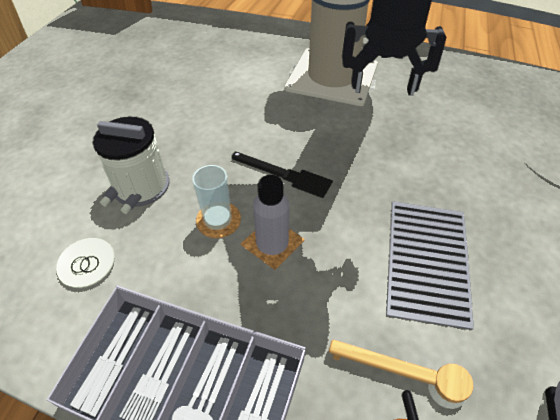

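View pics/side_27.png

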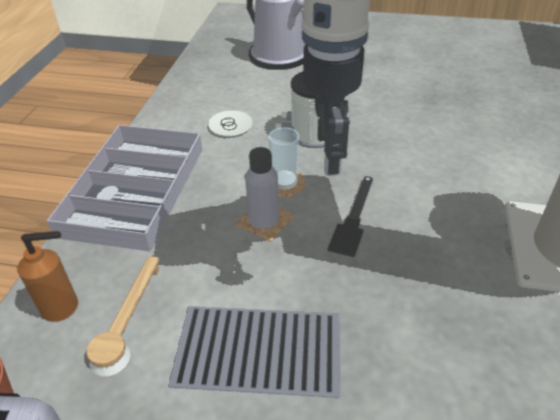

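View pics/w27.png

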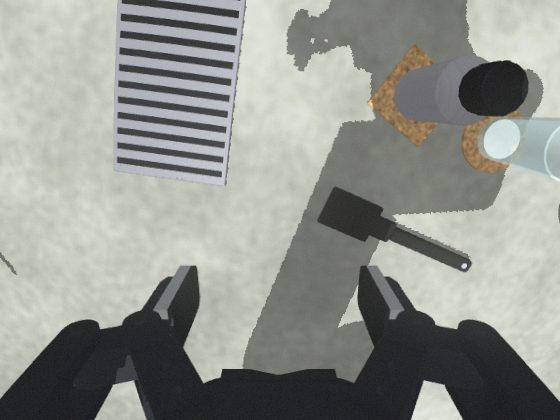

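The final pictures show the cap on the housing (125,137), the tumbler upright on the round coaster (215,210), the bottle upright on the square one (270,230), the scraper at its first pixels, and the arm clear. I hand the job in.

```bash
python3 -c "
from cell import workorder,status; print(workorder.finish_job()); print(status.state()['time_s'])"
```

```text
the job is handed in; nothing more can be done
None
the job is handed in; nothing more can be done
```

The filter change is done and handed in at about 37 s. The cartridge stands neck up in the housing. I stood the tumbler and then the bottle on the drying mat before touching the cap. I then seated the cap, and put the tumbler and the bottle back on their own coasters.

**Last checks**
- **Cap:** it stopped at the height I had worked out for a seated cap, with about 11 N of contact. In both fixed cameras it looks flat and centred on the rim.
- **Tumbler:** it went down under a light contact of about 2 N. Measured just before release, it was about 1.5 mm from the middle of the round coaster.
- **Bottle:** it is 1–2 mm from the middle of the square coaster by the wrist and scene cameras. The side camera alone suggests more, about 3 mm off in x and 6 mm in y. That camera carries a bias of a few millimetres.
- **Scraper:** it lies where it was at the start.

**What disagreed or went wrong**
- **Measured heights:** most came out 2–8 mm below the text, from calibration and from reading the edges of the things. The forces and the tool height at contact fitted the text.
- **Moves:** the first move call was refused because a row needs every key. One long move fell 15 mm short at a speed limit, which I corrected before the grasp.

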